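# Load the sauce shaker, bar it and set its wind-up timer

## Robot

A 6-joint arm with a two-finger parallel gripper is mounted at the origin on the work surface. World frame = base frame: x ahead of the robot, y to its left, z up, the work surface at z = 0. Lengths are in mm, angles in rad, forces in N, time in s.
With the tool pointing down it reaches from about 275 to 1000 mm from the base axis. Payload 8.4 kg.
Tool frame: the origin (TCP) lies at the very end of the fingers, on their centre line; the grasp point (between the pads) lies 19 mm behind it (r.pinch_z is the distance from the TCP to the grasp point, in mm); z points along the fingers, y is the direction in which the jaws open and shut (so a half turn about z gives the same grasp; the last joint's range is limited). The gripper opens to 85 mm and grips with 20 to 120 N. Pads are 22 mm wide; open, the fingers measure 114 mm over their backs; the gripper's body (76 mm by 85 mm) begins 54 mm behind the grasp point. The pads swing forward as they close: fully open they stand 13 mm farther back than shut.
Start: joints at [1.331, 0.353, 1.633, -0, 1.155, -0.002], TCP at [147.227, 607.414, 231.281] pointing down, gripper open.
Joint ranges: [-2.63, 2.63], [-0.92, 2.1], [0.06, 2.66], [-1.3, 4.44], [0, 2.69], [-3.02, 3.02]. Speed limits (rad/s): [2.22, 2.22, 2.79, 3.14, 3.14, 3.14].

## Interface

Orientations are given as [roll, pitch, yaw] about the fixed x, y, z axes, in that order (R = Rz(yaw) Ry(pitch) Rx(roll)).
In Python, from rig import r, optics gives the robot as it stands.
- The arm moves only by the shell command python3 -m creep 'ROWS' [FORCE]. ROWS is JSON, a list of rows, each an object with "dp": the shift along the tool's x, y, z in mm, a list of three; "angular": the turn, a rotation vector about the tool's x, y, z in rad, a list of three; "fingers": the finger opening in mm, from 0 to 85.4. In form: [{"dp": [dx, dy, dz], "angular": [wx, wy, wz], "fingers": fingers}, ...]. A call has 1 to 5 rows; each row is the pose to reach, as a shift and turn from the pose commanded when the call began, along the tool's axes at that moment; what a row does not reach only later rows make up. A row lasts 1/12 s, in which the tool goes at most 41.7 mm and 7.16 degrees, less where a joint would pass 70% of its speed; a pose out of reach is approached as far as the arm can. A call with a gripper value outside its range is refused whole. The fingers move at their own pace and stop on an object; FORCE is the grip in N (left out, the last holds). Time passes only in rows, so rows that repeat a pose let the fingers close. It gives the time, the measured TCP pose, the force and the opening at its end, in the units of the state.
- r.sense(): the state, without advancing time (a new reading comes with each control period).
- optics.grab_frame(name): name is "scene" or "top" or "wrist"; returns the picture (420x560x3 uint8, blue, green, red); there is no depth.
- optics.camera_params(name): a dict with "fx", "fy", "cx", "cy" (pixels), "eye" and "rotation" of the camera in the world; the wrist camera has in their place "T_tool_cam" (4x4, takes a point from camera to tool coordinates, whose origin is the TCP and whose axes are the flange's). Camera axes: x right, y up, looking along -z (the intrinsics and any distortion apply to the point x, -y, -z); pixel columns grow to the right and rows downward; lengths in mm; the calibration is good to about 2 mm. A picture is of the moment at which its call begins: read the wrist's pose just before it. camera_params takes no time and is no camera call.
- r.sign_off(): hands the job in, once; it reports no verdict.
The state is a dict: "clock": time; "qpos": joint angles; "qvel": joint speeds; "joint_efforts": joint torques, N m; "eef_pos": TCP position; "tcp_rot": TCP orientation; "contact_force": force on the tool from outside, world axes, zero at the start; "wrist_torque": the same for the moment, N m; "opening": opening from 0.0 (shut) to 1.0 (fully open).
Only numpy, scipy, OpenCV 4.12 (cv2) and the standard library are available. Lean on these libraries where they do the work, as an engineer would, in place of code of your own. Each camera call takes 0.05 s, during which the arm holds its last target.

## Task

Get the sauce samplers shaken for the tasting: take the leftover steel-lidded jar out of the shaker's tray and stand it on the cork mat, and stand all the small black-capped sampler bottles from the counter upright in the tray, one to a cell. When they are all in, push the keeper bar from the right through both eyes in front of the tray until its handle comes up to the first eye. After that wind the timer: twist its knob clockwise to past the 10-minute mark, then turn it back to 4 minutes and let go; leave the other goods on the counter where they are.

Things in the scene. Friction and masses are not known exactly. Their poses are not given: they have to be found in the camera images.
- bottle1: Small amber glass sampler bottle, paper band, black round cap; 130 mm tall, body diameter 42 mm up to 78 mm, shoulder, then cap diameter 28 mm from 92 to 130 mm above the base. About 0.16 kg. Origin at the centre of its base, z up. May be absent (two to four of the four are present).
- bottle2: Small amber glass sampler bottle, paper band, black round cap; 130 mm tall, body diameter 42 mm up to 78 mm, shoulder, then cap diameter 28 mm from 92 to 130 mm above the base. About 0.16 kg. Origin at the centre of its base, z up. May be absent (two to four of the four are present).
- bottle3: Small amber glass sampler bottle, paper band, black round cap; 130 mm tall, body diameter 42 mm up to 78 mm, shoulder, then cap diameter 28 mm from 92 to 130 mm above the base. About 0.16 kg. Origin at the centre of its base, z up. May be absent (two to four of the four are present).
- bottle4: Small amber glass sampler bottle, paper band, black round cap; 130 mm tall, body diameter 42 mm up to 78 mm, shoulder, then cap diameter 28 mm from 92 to 130 mm above the base. About 0.16 kg. Origin at the centre of its base, z up. May be absent (two to four of the four are present).
- jar: Leftover clear glass jar with paper band and steel lid, 100 mm tall, glass diameter 48 mm, lid diameter 51 mm from 78 to 100 mm up; 0.2 kg. Starts in the front left cell of the tray. Origin at the centre of its base, z up.
- mat: Square cork mat lying fixed on the counter to the left at the back, 120 x 120 x 4 mm. Origin at the centre of its underside. The jar goes near its middle.
- shaker: Fixed bottle shaker: grey motor base 180 (x) x 170 (y) x 45 mm high, open steel tray on top, and in front of the tray two upright lugs with eyes for the keeper bar. Origin at the centre of the base's underside, on the counter; -x is its front (towards the robot), +y its left.
- tray_in (a point): Centre of the tray's floor, 53 mm above the counter. Tray 134 x 134 mm inside, split by a low cross of dividers (4 mm thick, 25 mm high) into four cells centred at (x, y) = (+-34.5, +-34.5) mm in this frame (axes as the shaker's). Side and back walls stand 45 mm above the floor, the front lip 14 mm.
- near_eye (a point): Centre of the right-hand eye, at (-90, -70, 95) mm in the shaker's frame: a 20 x 20 mm square hole through a 6 mm steel lug of 40 x 40 mm (x, z); the hole's axis runs along the shaker's y.
- far_eye (a point): Centre of the left-hand eye, at (-90, +70, 95) mm in the shaker's frame, same hole as the near eye and in line with it.
- keeper_bar: Loose keeper bar lying on the counter: a square black handle 60 mm long, 28 x 28 mm, and a round steel rod of diameter 12 mm with a rounded nose standing 180 mm out of it along the bar's +x. 0.18 kg, centre of mass about 15 mm ahead of the handle's middle. Origin on the rod's axis at the middle of the handle (14 mm above the counter when lying); it may lie on any of its four sides.
- bar_tip (a point): Nose of the keeper bar's rod, 210 mm from the bar's origin along its +x. Pushed home (handle against the near eye) it stands 34 mm past the far lug's outer face.
- timer_box: The timer: fixed white box 120 x 120 x 50 mm, origin under its centre. Black ticks on its top mark each minute from 0 to 10, long ones at 0, 5 and 10, running clockwise from above; the 0 tick is on the box's -x side, 0.22 rad from tick to tick.
- timer_grip (a point): Point on the timer knob's vertical axis, at the box's centre, 80 mm above the counter. The knob: steel disc of diameter 72 mm (top 58 mm above the counter) with a black upright grip bar across it, 56 mm long, 14 mm wide, 58 to 88 mm above the counter. At joint value 0 the bar lies along the box's x, pointer end to -x.
- pointer_end (a point): Top of the grip bar's pointer end (white line on the bar), 28 mm from the axis, 88 mm above the counter. Turns with the knob.
- timer (a joint): Angle of the timer knob, rad, growing clockwise as seen from above: 0.22 rad per minute; 0 at the 0 mark, 2.2 at the 10-minute mark, stop at 2.6; 4 minutes is 0.88. Stays where it is left; friction about 0.06 N m.
- coffee_bag: Bystander: silver coffee bag, 70 x 100 x 170 mm. Origin at the centre of its base. Leave it alone.
- carton: Bystander: cardboard carton 90 x 50 x 130 mm. Origin at the centre of its base. Leave it alone.
- tall_bottle: Bystander: tall green glass bottle, diameter 64, 220 mm tall. Origin at the centre of its base. Leave it alone.
- tin: Bystander: steel tin, diameter 76, 100 mm tall. Origin at the centre of its base. Leave it alone.
- bowl: Bystander: white bowl, diameter 110, 50 mm tall. Origin at the centre of its base. Leave it alone.
- cup: Bystander: white cup, diameter 72, 80 mm tall. Origin at the centre of its base. Leave it alone.
- card_box: Bystander: low cardboard box 100 x 70 x 45 mm. Origin at the centre of its base. Leave it alone.
Things that resemble listed ones, but are neither listed nor needed, are in the scene too. There is more than one size of the keeper_bar; the one meant has the size given above. What is shaped like the bottle4 but green is not meant.

How it is judged:
By the outcome, as a careful person would: the job done as asked, in the order asked, and still so for the second after the job is handed in, with the robot touching nothing.
Of bottle1, bottle2, bottle3, bottle4 only 2 to 4 are there at a start; the rules pass over those that are not, and their reading is None.
At some moment in a run one of keeper_bar may be knocked a few centimetres aside while the robot is not near it.
It also fails if it takes over 210 s, if anything falls off the work surface, if the arm or the gripper's body presses on something with over 40 N, if the wrist force passes 120 N, or if a joint passes its speed limit or range.

## Working session

There is one attempt and no reset: what is moved stays moved. The work goes in short steps, Python scripts to look and compute and a shell command to move; the robot and the scene stay as the last step left them, time stands still between calls to the robot, and variables do not carry over. Pictures are saved under pics/ and viewed, and the job is handed in when it is done.

```bash
ls -la; mkdir -p pics; python3 - <<'E'
from rig import r, optics
import cv2
s=r.sense(); print(s); print(r.pinch_z)
for n in ("scene","top","wrist"):
    cv2.imwrite(f"pics/{n}0.png",optics.grab_frame(n)); print(n,optics.camera_params(n))
E
```

```text
total 12
drwxr-xr-x  3 agent agent 4096 Dec  6 18:13 .
drwxr-xr-x 23 root  root  4096 Dec  6 18:13 ..
drwxr-xr-x  2 agent agent 4096 Dec  6 18:13 pics
{'clock': 0.0, 'qpos': array([ 1.33057968e+00,  3.53655344e-01,  1.63417202e+00, -2.06125201e-06,
        1.15522176e+00, -2.39913429e-03]), 'qvel': array([-0.00112531,  0.00063812,  0.00015746,  0.00012586, -0.00102502,
       -0.00031359]), 'joint_efforts': array([-9.55306677e-04, -6.05265069e+01, -3.42051423e+01,  6.26706128e-05,
        9.62354417e-03, -2.30147157e-05]), 'eef_pos': array([147.11837835, 606.91684878, 230.54099079]), 'tcp_rot': array([-3.14013617e+00, -1.60969469e-06,  2.90377598e+00]), 'contact_force': array([ 0.11345914, -0.29808448, -0.99891229]), 'wrist_torque': array([0.06249969, 0.00155765, 0.01099542]), 'opening': 1.0003854060740378}
18.700000000000003
scene {'fx': 392.490087452297, 'fy': 392.490087452297, 'cx': 282.42204844476834, 'cy': 205.64211909088093, 'eye': array([1000.82287165,  544.99249968, 1085.37052725]), 'rotation': array([ 6.10904664e-01, -1.04528943e-03,  2.43414524e+00])}
top {'fx': 446.7280346238746, 'fy': 446.7280346238746, 'cx': 276.87192875260104, 'cy': 211.37355231382165, 'eye': array([ 423.52581788,   24.64142912, 1184.32731292]), 'rotation': array([ 0.12396847,  0.01252545, -1.55595128])}
wrist {'fx': 327.69870406637176, 'fy': 327.69870406637176, 'cx': 277.1098220730848, 'cy': 203.2822985172768, 'T_tool_cam': array([[ 4.78235443e-04,  9.63655037e-01,  2.67149284e-01,
         6.58151992e+01],
       [ 9.99999871e-01, -4.15032697e-04, -2.93046009e-04,
        -1.04607869e+00],
       [-1.71519575e-04,  2.67149390e-01, -9.63655112e-01,
        -1.42553162e+02],
       [ 0.00000000e+00,  0.00000000e+00,  0.00000000e+00,
         1.00000000e+00]])}
```

View pics/scene0.png

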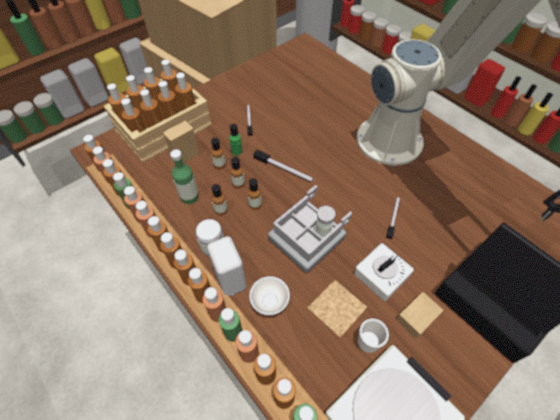

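View pics/top0.png

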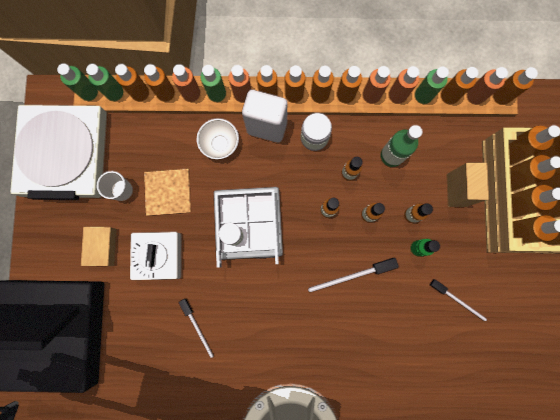

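View pics/wrist0.png

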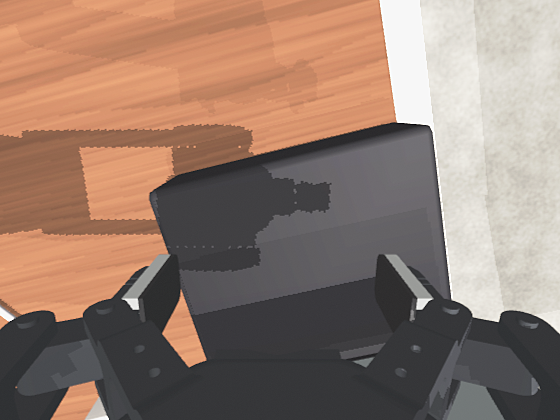

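```bash
cat > h.py <<'E'
import numpy as np, cv2
from scipy.spatial.transform import Rotation as R
from rig import r, optics
def rot(v): return R.from_euler('xyz',v)
def campose(name,s=None):
    p=optics.camera_params(name)
    if name=='wrist':
        s=s or r.sense(); T=np.eye(4); T[:3,:3]=rot(s['tcp_rot']).as_matrix(); T[:3,3]=s['eef_pos']
        T=T@p['T_tool_cam']
    else:
        T=np.eye(4); T[:3,:3]=rot(p['rotation']).as_matrix(); T[:3,3]=p['eye']
    return p,T
def ray(name,u,v,s=None):
    p,T=campose(name,s); d=np.array([(u-p['cx'])/p['fx'],-(v-p['cy'])/p['fy'],-1.]); return T[:3,3],T[:3,:3]@d
def atz(name,u,v,z,s=None):
    o,d=ray(name,u,v,s); return (o+d*(z-o[2])/d[2]).round(1)
def proj(name,P,s=None):
    p,T=campose(name,s); c=(np.atleast_2d(P)-T[:3,3])@T[:3,:3]
    return np.c_[p['cx']+p['fx']*c[:,0]/-c[:,2], p['cy']-p['fy']*c[:,1]/-c[:,2]].round(1)
def tri(a,b):
    # a,b: (o,d)
    A=[];y=[]
    for o,d in (a,b):
        d=d/np.linalg.norm(d); M=np.eye(3)-np.outer(d,d); A.append(M); y.append(M@o)
    return np.linalg.lstsq(np.vstack(A),np.hstack(y),rcond=None)[0].round(1)
def crop(name,u0,v0,u1,v1,k,fn):
    im=optics.grab_frame(name)[v0:v1,u0:u1]; cv2.imwrite('pics/'+fn,cv2.resize(im,None,fx=k,fy=k,interpolation=cv2.INTER_CUBIC))
def delta(pos,rpy=None,s=None):
    """shift and turn in current tool axes to target"""
    s=s or r.sense(); R0=rot(s['tcp_rot'])
    d=R0.inv().apply(np.array(pos)-s['eef_pos']); w=np.zeros(3) if rpy is None else (R0.inv()*rot(rpy)).as_rotvec()
    return d.round(1),w.round(4)
E
python3 - <<'E'
from h import *
print(proj('top',[[0,0,0]]),proj('scene',[[0,0,0]]))
crop('top',290,140,450,260,5,'t1.png'); crop('top',205,175,365,295,5,'t2.png'); crop('top',130,170,230,270,6,'t3.png'); crop('top',300,220,500,340,4,'t4.png')
E
```

```text
[[290.1 437. ]] [[388.5 140.4]]
```

View pics/t1.png

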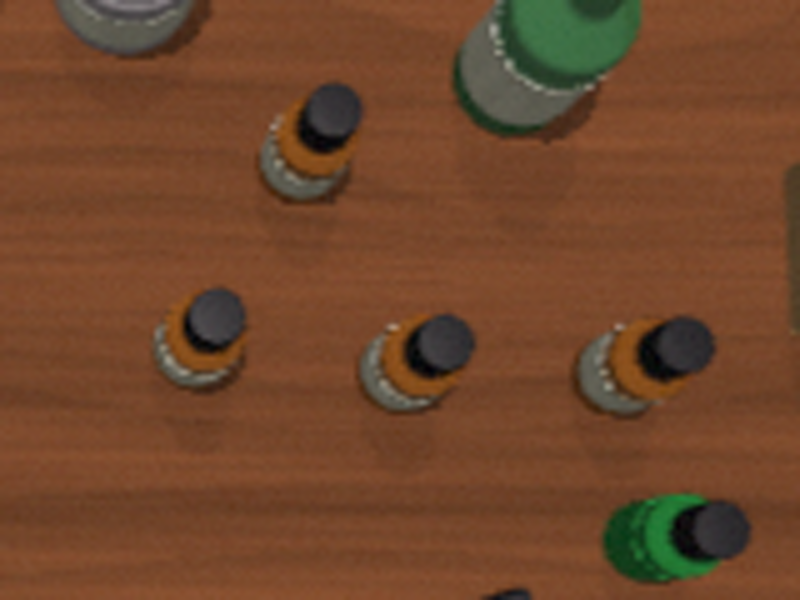

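View pics/t2.png

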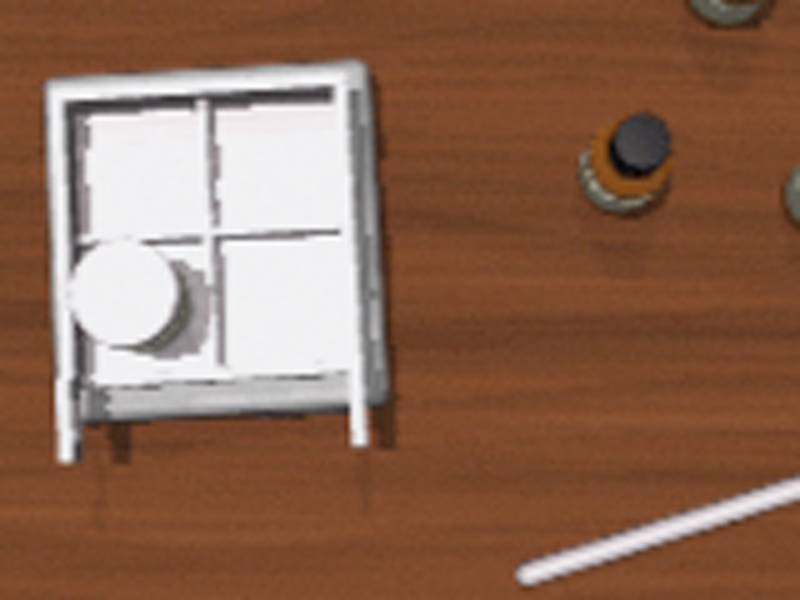

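View pics/t3.png

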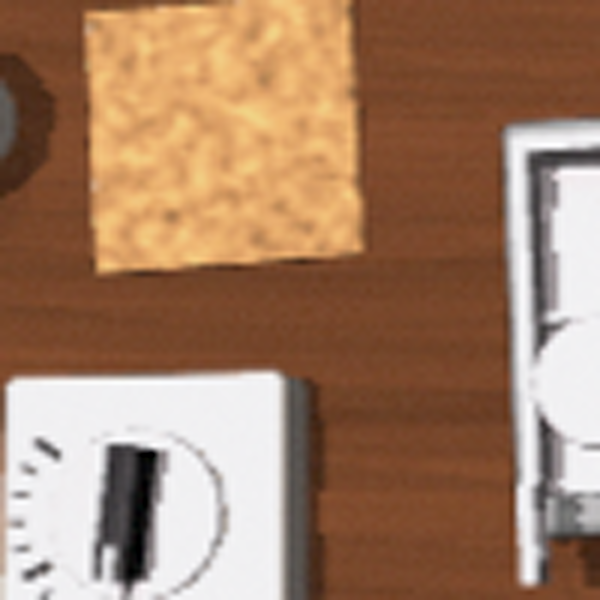

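View pics/t4.png

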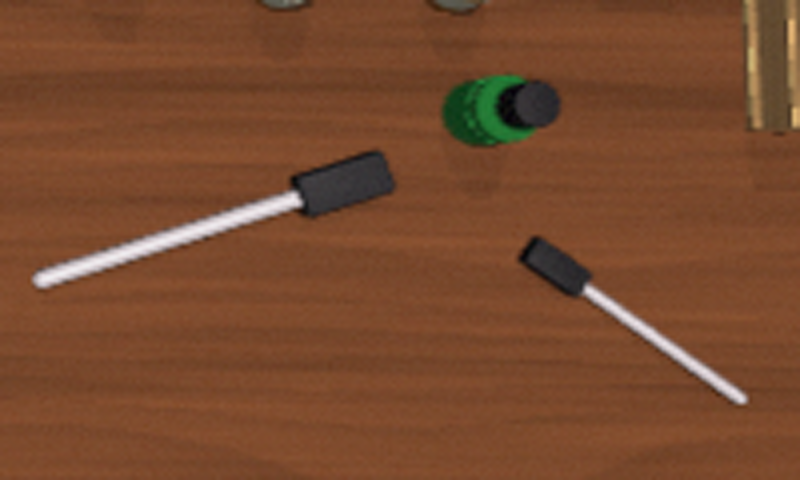

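```bash
python3 - <<'E'
from h import *
A=lambda u,v,z: atz('top',u,v,z)
for n,(u,v) in dict(a=(331,111),b=(218,317),c=(443,343),d=(682,346)).items(): print(n,A(290+u/5,140+v/5,130))
f=lambda u,v,z:A(205+u/5,175+v/5,z)
print('jar',f(125,293,153),'cross',f(210,238,78),'lugL',f(67,460,115),'lugR',f(360,445,115),'rimTL',f(47,82,98),'rimTR',f(348,64,98))
g=lambda u,v,z:A(130+u/6,170+v/6,z)
print('mat',[g(u,v,4) for u,v in((85,12),(350,-3),(362,250),(97,272))])
print('timer grip ends',g(131,447,88),g(112,578,88), g(5,380,50),g(280,375,50))
b=lambda u,v,z:A(300+u/4,220+v/4,z)
print('bar tip',b(37,280,14),'handle top corners',[b(u,v,28) for u,v in((295,180),(378,152),(395,187),(308,217))])
print('small',b(740,400,10),b(530,250,10))
E
```

```text
a [ 676.5 -149.3  130. ]
b [575.6 -94.9 130. ]
c [ 564.5 -201.6  130. ]
d [ 564.6 -314.5  130. ]
jar [498.5 147.2 153. ] cross [532.  114.5  78. ] lugL [421.4 177.2 115. ] lugR [430.5  37.8 115. ] rimTL [606.3 195.2  98. ] rimTR [617.2  46.7  98. ]
mat [array([672.8, 401.8,   4. ]), array([681.2, 282.5,   4. ]), array([566.5, 272.6,   4. ]), array([555.1, 390.4,   4. ])]
timer grip ends [473.8 346.7  88. ] [420.4 351.8  88. ] [503.2 413.1  50. ] [507.  295.8  50. ]
bar tip [365.7 -45.1  14. ] handle top corners [array([ 432.2, -209.1,   28. ]), array([ 450.8, -262.4,   28. ]), array([ 428.7, -272.9,   28. ]), array([ 408.8, -217.1,   28. ])]
small [ 296.9 -494.8   10. ] [ 389.6 -363.8   10. ]
```

```bash
python3 - <<'E'
from h import *
print(delta([520,170,330],[np.pi,0,1.636]))
print('green',atz('top',434,246,130),'tall',atz('top',415,131,220))
E
```

```text
(array([-465.3, -337.2,  -98.8]), array([-3.0000e-04,  2.0000e-04,  1.2677e+00]))
green [ 477.8 -330.   130. ] tall [ 727.1 -265.   220. ]
```

```bash
python3 -m creep '[{"dp":[0,0,-99],"angular":[0,0,0.25],"fingers":85},{"dp":[0,0,-99],"angular":[0,0,0.5],"fingers":85},{"dp":[-80,-60,-99],"angular":[0,0,0.6],"fingers":85},{"dp":[-120,-90,-99],"angular":[0,0,0.7],"fingers":85},{"dp":[-200,-145,-99],"angular":[0,0,0.8],"fingers":85}]' 40; python3 - <<'E'
from h import *
print(delta([520,170,330],[np.pi,0,1.636]), r.sense()['tcp_rot'])
E
```

```text
clock: 0.77
eef_pos: [227.5, 511.6, 327.4]
tcp_rot: [3.139, -0.001, 2.275]
contact_force: [0.3, 1.1, 0.2]
opening: 0.994
(array([-449.7,    1.9,   -3. ]), array([ 0.0018, -0.0015,  0.6385])) [ 3.13947536e+00 -8.28710631e-04  2.27450447e+00]
```

```bash
python3 -m creep '[{"dp":[-450,2,-3],"angular":[0,0,0.64],"fingers":85},{"dp":[-450,2,-3],"angular":[0,0,0.64],"fingers":85},{"dp":[-450,2,-3],"angular":[0,0,0.64],"fingers":85},{"dp":[-450,2,-3],"angular":[0,0,0.64],"fingers":85},{"dp":[-450,2,-3],"angular":[0,0,0.64],"fingers":85}]' >/dev/null; python3 - <<'E'
from h import *
print(delta([520,170,330],[np.pi,0,1.636]), r.sense()['tcp_rot'])
E
```

```text
(array([-194.2,  141.3,   -2.3]), array([ 0.0005, -0.0004,  0.0119])) [ 3.14112507e+00 -3.62664378e-04  1.64789997e+00]
```

```bash
python3 -m creep '[{"dp":[-190,138,-2],"angular":[0,0,0],"fingers":85},{"dp":[-190,138,-2],"angular":[0,0,0],"fingers":85},{"dp":[-190,138,-2],"angular":[0,0,0],"fingers":85},{"dp":[-190,138,-2],"angular":[0,0,0],"fingers":85},{"dp":[-190,138,-2],"angular":[0,0,0],"fingers":85}]' >/dev/null; python3 - <<'E'
from h import *
print(delta([520,170,330],[np.pi,0,1.636]), r.sense()['tcp_rot'])
E
python3 -m creep '[{"dp":[0,0,0],"angular":[0,0,0],"fingers":85},{"dp":[0,0,0],"angular":[0,0,0],"fingers":85}]';  python3 - <<'E'
from h import *
s=r.sense()
print(delta([520,170,330],[np.pi,0,1.636]),s)
import pickle; pickle.dump(s,open('s1.pkl','wb'))
cv2.imwrite('pics/w1.png',optics.grab_frame('wrist'))
E
```

```text
(array([-26.3,  17.6,  -0.5]), array([ 0.0006, -0.0002,  0.0177])) [ 3.14100300e+00 -2.30769737e-04  1.65370813e+00]
clock: 1.77
eef_pos: [500.4, 194.8, 329.0]
tcp_rot: [-3.141, 0.0, 1.65]
contact_force: [-0.7, -0.4, 0.3]
opening: 0.996
(array([-26.3,  17.6,  -1. ]), array([-0.0002,  0.0001,  0.0138])) {'clock': 1.7667, 'qpos': array([ 3.68498877e-01,  1.32536179e-01,  1.70209759e+00, -4.25256792e-05,
        1.30718170e+00,  2.89483753e-01]), 'qvel': array([ 0.0548395 , -0.01310955,  0.01809646,  0.01565682,  0.00538357,
        0.0202975 ]), 'joint_efforts': array([ -2.2750508 , -46.54668689, -37.5584507 ,  -0.34512648,
        -0.12275919,  -0.32113697]), 'eef_pos': array([500.35628966, 194.7990447 , 329.03497407]), 'tcp_rot': array([-3.14139083e+00,  1.02949703e-04,  1.64982255e+00]), 'contact_force': array([-0.74803089, -0.35021709,  0.28073014]), 'wrist_torque': array([-0.0097411 ,  0.00713553, -0.00451165]), 'opening': 0.9957070107519843}
```

View pics/w1.png

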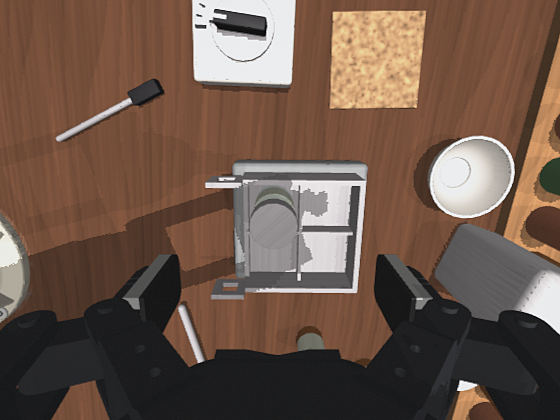

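```bash
python3 - <<'E'
import cv2
im=cv2.imread('pics/w1.png')
cv2.imwrite('pics/w1a.png',cv2.resize(im[145:310,190:380],None,fx=4,fy=4,interpolation=cv2.INTER_CUBIC))
cv2.imwrite('pics/w1b.png',cv2.resize(im[0:115,180:440],None,fx=3,fy=3,interpolation=cv2.INTER_CUBIC))
E
```

```text
(no output)
```

View pics/w1a.png

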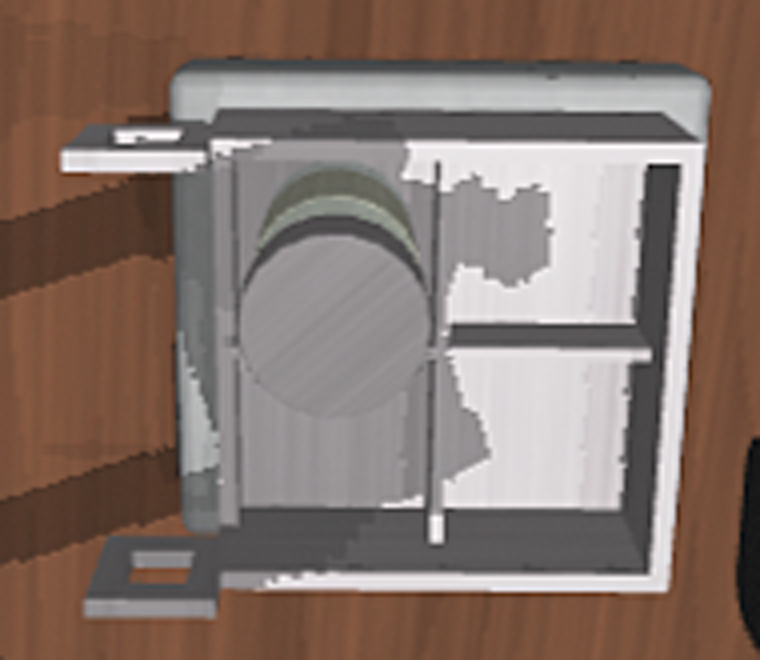

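View pics/w1b.png

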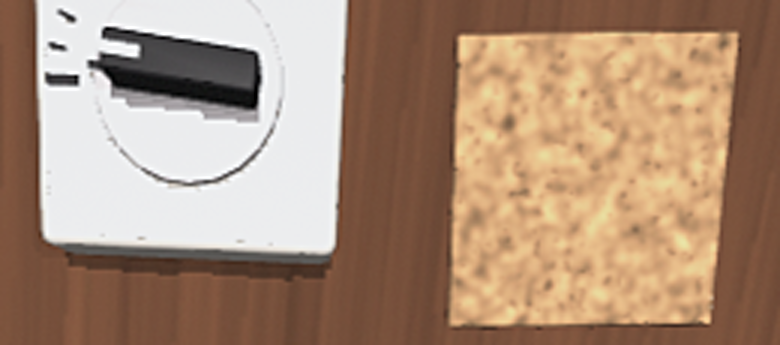

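```bash
cat > fit1.py <<'E'
from h import *
import pickle
from scipy.optimize import least_squares
s=pickle.load(open('s1.pkl','rb'))
o=[(62,150,-110,73,115),(62,171,-110,67,115),(85,600,-110,-67,115),(85,615,-110,-73,115),(216,600,-70,-67,115),(216,615,-70,-73,115),(435,353,0,0,78)]
uv=np.array([(190+a/4,145+b/4) for a,b,*_ in o])-0.4; L=np.array([q[2:] for q in o],float)
def W(p): 
    c,sn=np.cos(p[2]),np.sin(p[2]); return np.c_[p[0]+c*L[:,0]-sn*L[:,1],p[1]+sn*L[:,0]+c*L[:,1],L[:,2]]
f=lambda p:(proj('wrist',W(p),s)-uv).ravel()
q=least_squares(f,[532,114,0.065]); print(q.x,f(q.x).reshape(-1,2).round(1))
A=lambda u,v,z:atz('wrist',u,v,z,s)
print('lid',A(190+335/4-.4,145+328/4-.4,153))
g=lambda u,v,z:A(180+u/3-.4,v/3-.4,z)
M=np.array([g(u,v,4) for u,v in((458,35),(740,33),(712,325),(450,325))]);print('mat',M,M.mean(0))
print('timer',g(103,30,88),g(90,62,88),g(262,50,88),g(262,75,88),'box',g(337,253,50),g(42,245,50),'disc',g(283,85,58),g(190,185,58))
E
python3 fit1.py
```

```text
[5.32e+02 1.14e+02 6.50e-02] [[-4.8  0.1]
 [-4.6  0.2]
 [-5.  -0.1]
 [-4.8  0.4]
 [-5.1  0.3]
 [-5.   0.8]
 [-2.8  0.7]]
lid [501.7 147.7 153. ]
mat [[556.7 390.3   4. ]
 [676.  400.5   4. ]
 [687.1 282.    4. ]
 [567.8 272.5   4. ]] [621.9   336.325   4.   ]
timer [422.6 358.7  88. ] [418.3 348.3  88. ] [478.2 356.9  88. ] [478.7 349.   88. ] box [511.8 295.5  50. ] [392.9 289.1  50. ] disc [485.6 353.1  58. ] [452.1 315.1  58. ]
```

```bash
sed -i '/def proj/,/return/s/\.round(1)//' h.py; python3 fit1.py | head -8; python3 - <<'E'
import re
t=open('fit1.py').read()
# also fit top cam
E
python3 - <<'E'
from h import *
from scipy.optimize import least_squares
o=[(67,462,-110,70,115),(360,447,-110,-70,115),(210,238,0,0,78)]
uv=np.array([(205+a/5,175+b/5) for a,b,*_ in o])-.4;L=np.array([q[2:] for q in o],float)
def W(p): 
    c,sn=np.cos(p[2]),np.sin(p[2]); return np.c_[p[0]+c*L[:,0]-sn*L[:,1],p[1]+sn*L[:,0]+c*L[:,1],L[:,2]]
f=lambda p:(proj('top',W(p))-uv).ravel()
q=least_squares(f,[532,114,0.065]); print(q.x,f(q.x).reshape(-1,2).round(1))
E
```

```text
[5.37312783e+02 1.15473374e+02 7.24913430e-02] [[-0.5 -0.1]
 [-0.2 -0.1]
 [-0.3 -0.3]
 [-0.   0.3]
 [-0.3 -0.1]
 [-0.2  0.5]
 [ 1.5 -0.1]]
lid [501.7 147.7 153. ]
[5.34853211e+02 1.15640502e+02 6.58475354e-02] [[-0.1  0.4]
 [ 0.1  0.3]
 [-0.  -0.7]]
```

```bash
python3 - <<'E'
from h import *
print(delta([500,147.5,123],[np.pi,0,1.64]))
E
```

```text
(array([-48.4,  -3.2, 206. ]), array([-0.0006, -0.0002,  0.0115]))
```

```bash
cat > d.py <<'E'
import sys,json
from h import *
a=[float(x) for x in sys.argv[1:]]
s=r.sense(); print(s['clock'],s['eef_pos'].round(1),s['tcp_rot'].round(4),'F',s['contact_force'].round(1),'op',round(s['opening']*85.4,1),'q6',s['qpos'][5].round(2))
if len(a)>=4: print(*delta(a[:3],[np.pi,0,a[3]]))
E
python3 -m creep '[{"dp":[-48,-3,40],"angular":[0,0,0.012],"fingers":85},{"dp":[-48,-3,40],"angular":[0,0,0.012],"fingers":85},{"dp":[-48,-3,80],"angular":[0,0,0.012],"fingers":85},{"dp":[-48,-3,120],"angular":[0,0,0.012],"fingers":85},{"dp":[-48,-3,140],"angular":[0,0,0.012],"fingers":85}]' >/dev/null; python3 d.py 500 147.5 123 1.64
```

```text
2.2333 [497.4 149.  185.6] [-3.1376e+00  5.0000e-04  1.6430e+00] F [-0.4 -0.6 -0.4] op 85.2 q6 0.22
[-1.6  2.8 62.6] [-0.004   0.0005  0.003 ]
```

```bash
python3 -m creep '[{"dp":[0,0,30],"angular":[0,0,0],"fingers":85},{"dp":[0,0,55],"angular":[0,0,0],"fingers":85},{"dp":[0,0,65],"angular":[0,0,0],"fingers":85},{"dp":[0,0,65],"angular":[0,0,0],"fingers":85},{"dp":[0,0,65],"angular":[0,0,0],"fingers":85}]' >/dev/null; python3 d.py 500 147.5 123 1.64; python3 - <<'E'
from h import *
cv2.imwrite('pics/w2.png',optics.grab_frame('wrist'))
E
```

```text
2.65 [500.1 149.4 124.7] [-3.1414 -0.      1.643 ] F [ 0.8  0.4 -0.8] op 84.8 q6 0.22
[-1.9 -0.3  1.7] [-0.0002 -0.      0.003 ]
```

View pics/w2.png

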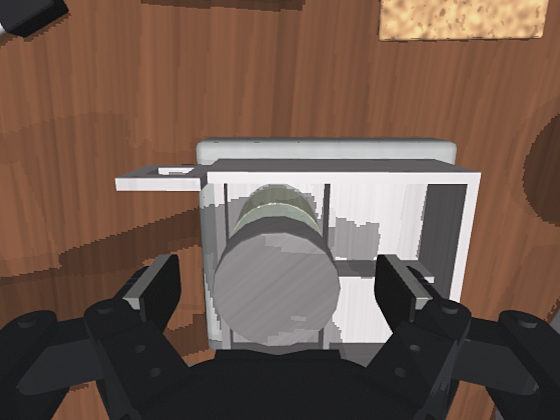

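```bash
python3 - <<'E'
from h import *
print(atz('wrist',277,289,153), atz('wrist',116,179,115), atz('wrist',116,190,115),proj('wrist',[[500.1,149.4,143.4]]))
E
python3 -m creep '[{"dp":[-2,0,2],"angular":[0,0,0],"fingers":60},{"dp":[-2,0,2],"angular":[0,0,0],"fingers":45},{"dp":[-2,0,2],"angular":[0,0,0],"fingers":45},{"dp":[-2,0,2],"angular":[0,0,0],"fingers":45},{"dp":[-2,0,2],"angular":[0,0,0],"fingers":45}]' 40; python3 d.py
```

```text
[502.2 148.8 153. ] [423.4 179.5 115. ] [423.1 174.2 115. ] [[272.13656243 275.4607726 ]]
clock: 3.12
eef_pos: [500.9, 146.7, 123.4]
tcp_rot: [3.14, -0.0, 1.641]
contact_force: [-1.3, 0.2, 6.4]
opening: 0.582
3.1167 [500.9 146.7 123.4] [ 3.1401e+00 -4.0000e-04  1.6415e+00] F [-1.3  0.2  6.4] op 49.7 q6 0.21
```

```bash
python3 -m creep '[{"dp":[0,0,-20],"angular":[0,0,0],"fingers":45},{"dp":[0,0,-60],"angular":[0,0,0],"fingers":45},{"dp":[0,0,-100],"angular":[0,0,0],"fingers":45},{"dp":[0,0,-110],"angular":[0,0,0],"fingers":45},{"dp":[20,15,-110],"angular":[0,0,0],"fingers":45}]' >/dev/null; python3 d.py 620.5 336.5 230 1.64; python3 - <<'E'
from h import *
print(atz('top',218,140,50))
E
```

```text
3.5333 [514.2 165.9 236.2] [3.1370e+00 1.0000e-04 1.6403e+00] F [ 1.2 -1.1 -3. ] op 50.1 q6 0.24
[162.8 117.9   6.7] [0.0046 0.0001 0.0003]
[750.7 197.7  50. ]
```

```bash
python3 -m creep '[{"dp":[40,28,0],"angular":[0,0,0],"fingers":45},{"dp":[74,53,0],"angular":[0,0,0],"fingers":45},{"dp":[107,78,0],"angular":[0,0,0],"fingers":45},{"dp":[140,102,0],"angular":[0,0,0],"fingers":45},{"dp":[161,117,0],"angular":[0,0,0],"fingers":45}]' >/dev/null; python3 d.py 620.5 336.5 230 1.64;python3 -m creep '[{"dp":[0,0,40],"angular":[0,0,0],"fingers":45},{"dp":[0,0,80],"angular":[0,0,0],"fingers":45},{"dp":[0,0,110],"angular":[0,0,0],"fingers":45},{"dp":[0,0,120],"angular":[0,0,0],"fingers":45},{"dp":[0,0,120],"angular":[0,0,0],"fingers":45}]' >/dev/null; python3 d.py 620.5 336.5 75 1.64
```

```text
3.95 [620.3 339.  231.8] [ 3.1411e+00 -6.0000e-04  1.6421e+00] F [-0.1 -0.2 -2.2] op 50.4 q6 0.43
[-2.5 -0.   1.8] [ 0.0005 -0.0006  0.0021]
4.3667 [617.1 335.3 108.6] [-3.1358e+00  2.6000e-03  1.6417e+00] F [-0.3  0.3 -2.6] op 49.8 q6 0.42
[ 1.1  3.7 33.6] [-0.0058  0.0026  0.0016]
```

```bash
python3 -m creep '[{"dp":[0,2,12],"angular":[0,0,0],"fingers":45},{"dp":[0,2,22],"angular":[0,0,0],"fingers":45},{"dp":[0,2,30],"angular":[0,0,0],"fingers":45},{"dp":[0,2,34],"angular":[0,0,0],"fingers":45},{"dp":[0,2,34],"angular":[0,0,0],"fingers":45}]' >/dev/null; python3 d.py 620.5 336.5 75 1.64
```

```text
4.7833 [620.9 336.4  77.6] [-3.1408e+00  3.0000e-04  1.6417e+00] F [-0.5 -0.5 -2.6] op 49.6 q6 0.42
[ 0.2 -0.4  2.7] [-0.0007  0.0003  0.0017]
```

```bash
python3 -m creep '[{"dp":[0,0,1],"angular":[0,0,0],"fingers":45},{"dp":[0,0,2],"angular":[0,0,0],"fingers":45},{"dp":[0,0,3],"angular":[0,0,0],"fingers":45},{"dp":[0,0,3],"angular":[0,0,0],"fingers":45}]' ; python3 -m creep '[{"dp":[0,0,0],"angular":[0,0,0],"fingers":70},{"dp":[0,0,0],"angular":[0,0,0],"fingers":75},{"dp":[0,0,0],"angular":[0,0,0],"fingers":75},{"dp":[0,0,-20],"angular":[0,0,0],"fingers":75},{"dp":[0,0,-60],"angular":[0,0,0],"fingers":75}]'
```

```text
clock: 5.12
eef_pos: [621.3, 336.7, 75.4]
tcp_rot: [3.141, -0.0, 1.642]
contact_force: [0.1, 1.0, -3.4]
opening: 0.585
clock: 5.53
eef_pos: [618.2, 335.0, 130.9]
tcp_rot: [-3.134, 0.004, 1.642]
contact_force: [-0.4, 0.5, 0.0]
opening: 0.878
```

```bash
python3 d.py 575.6 -94.9 230 1.64
```

```text
5.5333 [618.2 335.  130.9] [-3.1336  0.0036  1.6418] F [-0.4  0.5  0. ] op 75.0 q6 0.42
[-426.2  -73.8  -97. ] [-0.008   0.0036  0.0018]
```

```bash
python3 -m creep '[{"dp":[0,0,-35],"angular":[0,0,0],"fingers":75},{"dp":[-20,0,-75],"angular":[0,0,0],"fingers":75},{"dp":[-55,-10,-97],"angular":[0,0,0],"fingers":75},{"dp":[-95,-17,-97],"angular":[0,0,0],"fingers":75},{"dp":[-135,-24,-97],"angular":[0,0,0],"fingers":75}]' >/dev/null;python3 -m creep '[{"dp":[-40,-7,0],"angular":[0,0,0],"fingers":75},{"dp":[-80,-14,0],"angular":[0,0,0],"fingers":75},{"dp":[-120,-21,0],"angular":[0,0,0],"fingers":75},{"dp":[-160,-28,0],"angular":[0,0,0],"fingers":75},{"dp":[-200,-35,0],"angular":[0,0,0],"fingers":75}]' >/dev/null; python3 d.py 575.6 -94.9 150 1.64
```

```text
6.3667 [585.8  -2.7 232.7] [3.1405e+00 1.0000e-04 1.6420e+00] F [ 0.  -0.4  0.1] op 75.2 q6 -0.08
[-91.2 -16.9  82.7] [0.0011 0.0001 0.002 ]
```

```bash
python3 -m creep '[{"dp":[-40,-7,0],"angular":[0,0,0],"fingers":75},{"dp":[-80,-14,0],"angular":[0,0,0],"fingers":75},{"dp":[-90,-17,20],"angular":[0,0,0],"fingers":75},{"dp":[-90,-17,40],"angular":[0,0,0],"fingers":75},{"dp":[-90,-17,40],"angular":[0,0,0],"fingers":75}]' >/dev/null; python3 d.py 575.6 -94.9 95 1.64; python3 - <<'E'
from h import *
cv2.imwrite('pics/w3.png',optics.grab_frame('wrist')); cv2.imwrite('pics/top1.png',optics.grab_frame('top'))
E
```

```text
6.7833 [573.4 -92.9 189.3] [-3.1372e+00 -1.0000e-03  1.6396e+00] F [-0.8  0.7 -0.5] op 74.7 q6 -0.23
[-2.3  2.5 94.3] [-0.0044 -0.001  -0.0004]
```

View pics/w3.png

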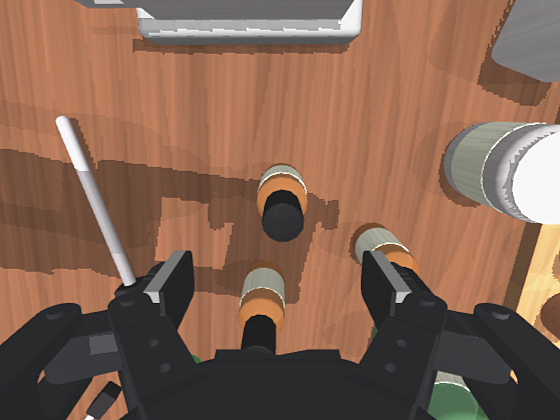

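View pics/top1.png

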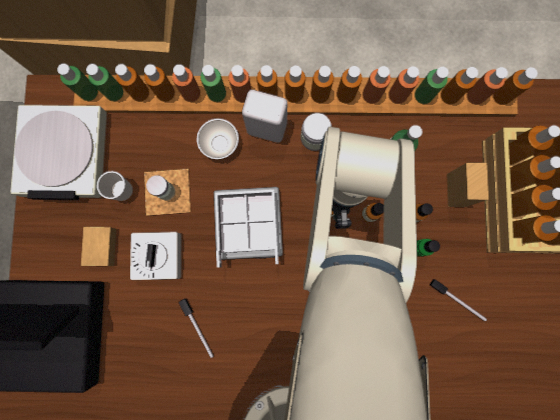

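```bash
python3 - <<'E'
from h import *
print(atz('wrist',284,222,130), atz('top',155,186,104))
E
```

```text
[581.5 -94.9 130. ] [616.9 341.3 104. ]
```

```bash
python3 -m creep '[{"dp":[-2,4,30],"angular":[0,0,0],"fingers":75},{"dp":[-2,4,60],"angular":[0,0,0],"fingers":75},{"dp":[-2,4,85],"angular":[0,0,0],"fingers":75},{"dp":[-2,4,97],"angular":[0,0,0],"fingers":75},{"dp":[-2,4,97],"angular":[0,0,0],"fingers":75}]' >/dev/null; python3 d.py 577.5 -94.9 95 1.64;python3 -m creep '[{"dp":[0,0,0],"angular":[0,0,0],"fingers":40},{"dp":[0,0,0],"angular":[0,0,0],"fingers":22},{"dp":[0,0,0],"angular":[0,0,0],"fingers":22},{"dp":[0,0,0],"angular":[0,0,0],"fingers":22},{"dp":[0,0,0],"angular":[0,0,0],"fingers":22}]' 40; python3 d.py 577.5 -94.9 95 1.64; python3 - <<'E'
from h import *
cv2.imwrite('pics/w4.png',optics.grab_frame('wrist'))
E
```

```text
7.3 [578.8 -92.7  93.7] [-3.1386e+00 -8.0000e-04  1.6429e+00] F [-0.2 -0.8 -0.3] op 74.8 q6 -0.23
[-2.1 -1.5 -1.3] [-0.003  -0.0008  0.0029]
clock: 7.72
eef_pos: [580.0, -93.8, 96.8]
tcp_rot: [3.141, 0.0, 1.642]
contact_force: [-2.9, -0.4, 8.3]
opening: 0.32
7.7167 [580.  -93.8  96.8] [3.1409e+00 4.0000e-04 1.6419e+00] F [-2.9 -0.4  8.3] op 27.4 q6 -0.23
[-0.9 -2.6  1.8] [0.0007 0.0004 0.0019]
```

View pics/w4.png

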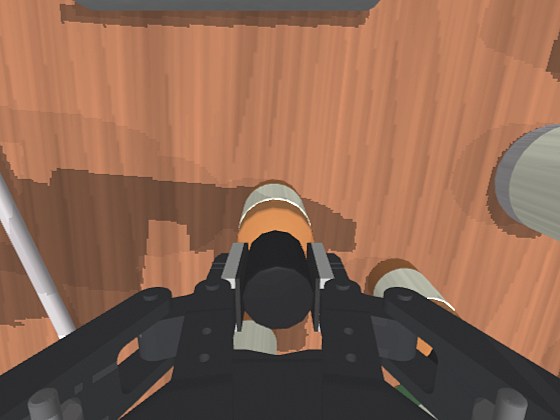

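```bash
python3 -m creep '[{"dp":[0,0,-30],"angular":[0,0,0],"fingers":22},{"dp":[0,0,-70],"angular":[0,0,0],"fingers":22},{"dp":[0,0,-110],"angular":[0,0,0],"fingers":22},{"dp":[0,0,-140],"angular":[0,0,0],"fingers":22},{"dp":[30,0,-143],"angular":[0,0,0],"fingers":22}]' >/dev/null; python3 d.py 567.2 152.3 240 1.64
```

```text
8.1833 [581.4 -67.2 245.6] [3.1306 0.0041 1.6392] F [ 0.4  0.2 -1. ] op 26.8 q6 -0.18
[220.    0.8   4.8] [ 0.011   0.0041 -0.0008]
```

```bash
python3 -m creep '[{"dp":[41,0,0],"angular":[0,0,0],"fingers":22},{"dp":[82,0,0],"angular":[0,0,0],"fingers":22},{"dp":[123,0,0],"angular":[0,0,0],"fingers":22},{"dp":[164,0,0],"angular":[0,0,0],"fingers":22},{"dp":[205,0,0],"angular":[0,0,0],"fingers":22}]' >/dev/null; python3 -m creep '[{"dp":[15,0,0],"angular":[0,0,0],"fingers":22},{"dp":[15,0,0],"angular":[0,0,0],"fingers":22}]' >/dev/null; python3 d.py 567.2 152.3 150 1.64
```

```text
8.7667 [561.6 159.3 238.9] [ 3.1406e+00 -1.2000e-03  1.6453e+00] F [ 1.2 -0.1 -0.8] op 26.9 q6 0.2
[-7.5  5.  88.9] [ 0.001  -0.0012  0.0053]
```

```bash
python3 -m creep '[{"dp":[-6,3,0],"angular":[0,0,0],"fingers":22},{"dp":[-6,3,25],"angular":[0,0,0],"fingers":22},{"dp":[-6,3,50],"angular":[0,0,0],"fingers":22},{"dp":[-6,3,70],"angular":[0,0,0],"fingers":22},{"dp":[-6,3,80],"angular":[0,0,0],"fingers":22}]' >/dev/null; python3 -m creep '[{"dp":[0,0,3],"angular":[0,0,0],"fingers":22},{"dp":[0,0,5],"angular":[0,0,0],"fingers":22},{"dp":[0,0,5],"angular":[0,0,0],"fingers":22}]' >/dev/null; python3 d.py 567.2 152.3 150 1.64;python3 - <<'E'
from h import *
cv2.imwrite('pics/w5.png',optics.grab_frame('wrist'))
E
```

```text
9.4333 [566.1 149.4 153.9] [ 3.1406e+00 -1.0000e-04  1.6411e+00] F [-0.4 -0.4 -1.3] op 26.6 q6 0.19
[2.8 1.2 3.9] [ 0.001  -0.0001  0.0011]
```

View pics/w5.png

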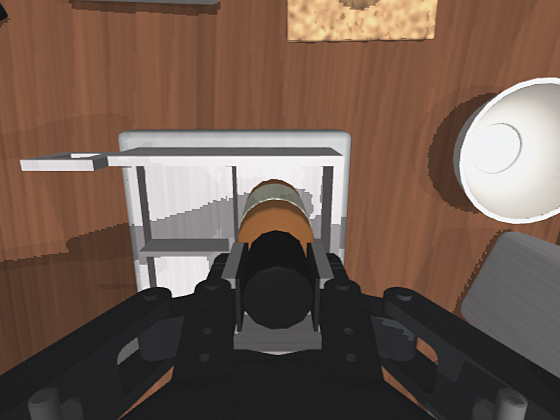

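```bash
python3 -m creep '[{"dp":[3,1,1],"angular":[0,0,0],"fingers":22},{"dp":[3,1,2],"angular":[0,0,0],"fingers":22},{"dp":[3,1,3],"angular":[0,0,0],"fingers":22},{"dp":[3,1,4],"angular":[0,0,0],"fingers":22},{"dp":[3,1,4],"angular":[0,0,0],"fingers":22}]'; python3 -m creep '[{"dp":[0,0,0],"angular":[0,0,0],"fingers":45},{"dp":[0,0,0],"angular":[0,0,0],"fingers":50},{"dp":[0,0,0],"angular":[0,0,0],"fingers":50},{"dp":[0,0,-20],"angular":[0,0,0],"fingers":50},{"dp":[0,0,-60],"angular":[0,0,0],"fingers":50}]'; python3 d.py 564.5 -201.6 250 1.64
```

```text
clock: 9.9
eef_pos: [566.5, 153.3, 149.8]
tcp_rot: [3.141, -0.0, 1.642]
contact_force: [-1.3, 0.7, 3.5]
opening: 0.316
clock: 10.32
eef_pos: [563.2, 152.2, 205.3]
tcp_rot: [-3.133, 0.002, 1.642]
contact_force: [0.7, 1.2, 0.1]
opening: 0.587
10.3167 [563.2 152.2 205.3] [-3.1329e+00  1.7000e-03  1.6418e+00] F [0.7 1.2 0.1] op 50.1 q6 0.19
[-353.1  -24.2  -43.9] [-0.0086  0.0017  0.0018]
```

```bash
python3 -m creep '[{"dp":[0,0,-40],"angular":[0,0,0],"fingers":50},{"dp":[-41,-3,-45],"angular":[0,0,0],"fingers":60},{"dp":[-82,-6,-45],"angular":[0,0,0],"fingers":75},{"dp":[-123,-8,-45],"angular":[0,0,0],"fingers":75},{"dp":[-164,-11,-45],"angular":[0,0,0],"fingers":75}]' >/dev/null;  python3 -m creep '[{"dp":[-41,-3,0],"angular":[0,0,0],"fingers":75},{"dp":[-82,-6,0],"angular":[0,0,0],"fingers":75},{"dp":[-123,-8,0],"angular":[0,0,0],"fingers":75},{"dp":[-150,-11,0],"angular":[0,0,0],"fingers":75},{"dp":[-175,-11,20],"angular":[0,0,0],"fingers":75}]' >/dev/null; python3 -m creep '[{"dp":[0,0,10],"angular":[0,0,0],"fingers":75},{"dp":[0,0,10],"angular":[0,0,0],"fingers":75}]' >/dev/null; python3 d.py 567 -201.6 95 1.64;python3 - <<'E'
from h import *
cv2.imwrite('pics/w6.png',optics.grab_frame('wrist'))
E
```

```text
11.3167 [ 566.7 -187.3  221.5] [-3.1377e+00 -1.8000e-03  1.6393e+00] F [-0.1  0.5  0. ] op 75.0 q6 -0.39
[-1.450e+01 -1.000e-01  1.265e+02] [-0.0039 -0.0018 -0.0007]
```

View pics/w6.png

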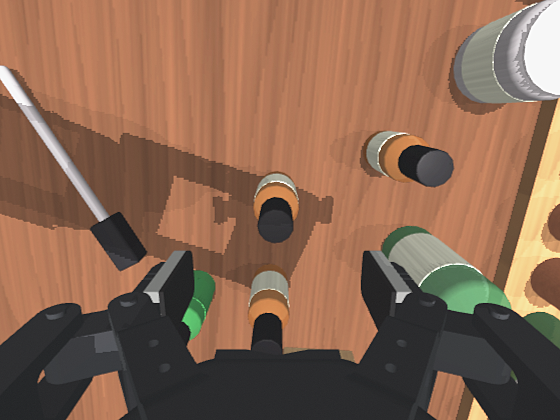

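```bash
python3 - <<'E'
from h import *
print(atz('wrist',276,226,130))
E
python3 -m creep '[{"dp":[-14,0,30],"angular":[0,0,0],"fingers":75},{"dp":[-14,0,65],"angular":[0,0,0],"fingers":75},{"dp":[-14,0,100],"angular":[0,0,0],"fingers":75},{"dp":[-14,0,120],"angular":[0,0,0],"fingers":75},{"dp":[-14,0,126],"angular":[0,0,0],"fingers":75}]' >/dev/null; python3 d.py 567 -201.6 95 1.64
```

```text
[ 568.8 -203.2  130. ]
11.7833 [ 567.6 -198.5   95.3] [-3.1372e+00 -2.2000e-03  1.6432e+00] F [-1.1  0.3  0. ] op 75.1 q6 -0.41
[-3.  -0.9  0.3] [-0.0044 -0.0022  0.0032]
```

```bash
python3 -m creep '[{"dp":[-3,0,0],"angular":[0,0,0],"fingers":50},{"dp":[-3,0,0],"angular":[0,0,0],"fingers":30},{"dp":[-3,0,0],"angular":[0,0,0],"fingers":22},{"dp":[-3,0,0],"angular":[0,0,0],"fingers":22},{"dp":[-3,0,0],"angular":[0,0,0],"fingers":22}]' 40; python3 d.py 567 -201.6 95 1.64; python3 -m creep '[{"dp":[0,0,-30],"angular":[0,0,0],"fingers":22},{"dp":[0,0,-70],"angular":[0,0,0],"fingers":22},{"dp":[0,0,-110],"angular":[0,0,0],"fingers":22},{"dp":[20,0,-140],"angular":[0,0,0],"fingers":22},{"dp":[55,0,-148],"angular":[0,0,0],"fingers":22}]' >/dev/null; python3 d.py 572 83.5 245 1.64
```

```text
clock: 12.2
eef_pos: [570.0, -203.9, 100.2]
tcp_rot: [3.14, 0.001, 1.642]
contact_force: [-3.2, -0.4, 8.0]
opening: 0.318
12.2 [ 570.  -203.9  100.2] [3.1403e+00 9.0000e-04 1.6420e+00] F [-3.2 -0.4  8. ] op 27.2 q6 -0.42
[ 2.5 -2.8  5.2] [0.0013 0.0009 0.002 ]
12.6167 [ 568.7 -151.3  253.2] [3.1318 0.0044 1.6388] F [ 1.2  1.3 -1.1] op 27.0 q6 -0.33
[234.1  19.2   7.3] [ 0.0098  0.0044 -0.0011]
```

```bash
python3 -m creep '[{"dp":[40,3,0],"angular":[0,0,0],"fingers":22},{"dp":[80,7,0],"angular":[0,0,0],"fingers":22},{"dp":[120,10,0],"angular":[0,0,0],"fingers":22},{"dp":[160,13,0],"angular":[0,0,0],"fingers":22},{"dp":[195,17,0],"angular":[0,0,0],"fingers":22}]' >/dev/null; python3 -m creep '[{"dp":[15,0,0],"angular":[0,0,0],"fingers":22},{"dp":[25,0,0],"angular":[0,0,0],"fingers":22},{"dp":[25,0,0],"angular":[0,0,0],"fingers":22},{"dp":[25,0,0],"angular":[0,0,0],"fingers":22}]' >/dev/null; python3 d.py 572 83.5 153 1.64
```

```text
13.3667 [567.   71.5 246.6] [3.1411e+00 5.0000e-04 1.6425e+00] F [ 0.8 -0.4 -0.9] op 26.9 q6 0.05
[11.6  5.8 93.6] [0.0005 0.0005 0.0025]
```

```bash
python3 -m creep '[{"dp":[12,5,0],"angular":[0,0,0],"fingers":22},{"dp":[12,5,20],"angular":[0,0,0],"fingers":22},{"dp":[12,5,50],"angular":[0,0,0],"fingers":22},{"dp":[12,5,75],"angular":[0,0,0],"fingers":22},{"dp":[12,5,83],"angular":[0,0,0],"fingers":22}]' >/dev/null; python3 -m creep '[{"dp":[0,0,2],"angular":[0,0,0],"fingers":22},{"dp":[0,0,3],"angular":[0,0,0],"fingers":22},{"dp":[0,0,3],"angular":[0,0,0],"fingers":22}]' >/dev/null; python3 d.py 572 83.5 153 1.64;python3 - <<'E'
from h import *
cv2.imwrite('pics/w7.png',optics.grab_frame('wrist'))
E
```

```text
14.0333 [572.2  84.  161.4] [ 3.1398e+00 -1.0000e-04  1.6412e+00] F [ 0.4 -0.5 -0.7] op 27.2 q6 0.07
[-0.5 -0.2  8.4] [ 0.0018 -0.0001  0.0012]
```

View pics/w7.png

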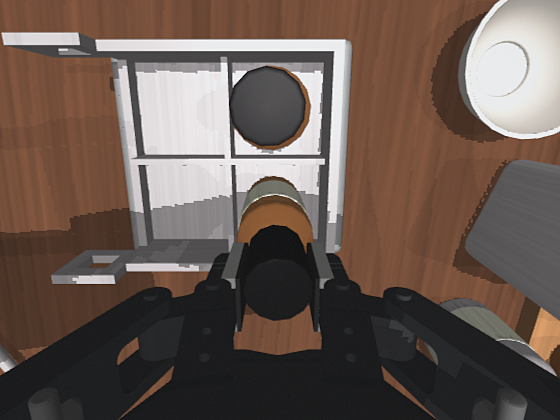

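```bash
python3 -m creep '[{"dp":[0,0,2],"angular":[0,0,0],"fingers":22},{"dp":[0,0,4],"angular":[0,0,0],"fingers":22},{"dp":[0,0,6],"angular":[0,0,0],"fingers":22},{"dp":[0,0,8],"angular":[0,0,0],"fingers":22},{"dp":[0,0,8],"angular":[0,0,0],"fingers":22}]'; python3 -m creep '[{"dp":[0,0,1],"angular":[0,0,0],"fingers":22},{"dp":[0,0,1],"angular":[0,0,0],"fingers":22}]'
```

```text
clock: 14.5
eef_pos: [571.6, 84.4, 153.2]
tcp_rot: [3.14, -0.0, 1.642]
contact_force: [-1.5, 0.2, 7.5]
opening: 0.317
clock: 14.67
eef_pos: [571.9, 84.4, 153.1]
tcp_rot: [3.14, -0.0, 1.642]
contact_force: [-4.7, 0.1, 15.2]
opening: 0.316
```

Seated. Release, raise, go to bottle d.

```bash
python3 -m creep '[{"dp":[0,0,0],"angular":[0,0,0],"fingers":45},{"dp":[0,0,0],"angular":[0,0,0],"fingers":50},{"dp":[0,0,0],"angular":[0,0,0],"fingers":50},{"dp":[0,0,-20],"angular":[0,0,0],"fingers":50},{"dp":[0,0,-60],"angular":[0,0,0],"fingers":50}]' >/dev/null; python3 -m creep '[{"dp":[0,0,-35],"angular":[0,0,0],"fingers":50},{"dp":[-41,0,-45],"angular":[0,0,0],"fingers":60},{"dp":[-82,0,-45],"angular":[0,0,0],"fingers":75},{"dp":[-123,0,-45],"angular":[0,0,0],"fingers":75},{"dp":[-164,0,-45],"angular":[0,0,0],"fingers":75}]' >/dev/null;python3 d.py 568 -314 220 1.64
```

```text
15.5 [582.8 -80.8 256.6] [3.1407e+00 2.0000e-04 1.6429e+00] F [ 1.5  0.5 -0.1] op 75.1 q6 -0.21
[-231.5  -31.6   36.6] [0.0009 0.0002 0.0029]
```

```bash
python3 -m creep '[{"dp":[-41,-6,0],"angular":[0,0,0],"fingers":75},{"dp":[-82,-12,0],"angular":[0,0,0],"fingers":75},{"dp":[-123,-17,0],"angular":[0,0,0],"fingers":75},{"dp":[-164,-23,15],"angular":[0,0,0],"fingers":75},{"dp":[-200,-28,30],"angular":[0,0,0],"fingers":75}]' >/dev/null; python3 -m creep '[{"dp":[-12,0,0],"angular":[0,0,0],"fingers":75},{"dp":[-18,0,0],"angular":[0,0,0],"fingers":75},{"dp":[-18,0,0],"angular":[0,0,0],"fingers":75}]' >/dev/null;python3 d.py 568 -314 95 1.64; python3 - <<'E'
from h import *
cv2.imwrite('pics/w8.png',optics.grab_frame('wrist'))
E
```

```text
16.1667 [ 570.3 -299.6  226. ] [-3.1414e+00 -3.0000e-04  1.6402e+00] F [1.  0.2 0.5] op 74.9 q6 -0.56
[-14.3  -3.3 131. ] [-0.0002 -0.0003  0.0002]
```

View pics/w8.png

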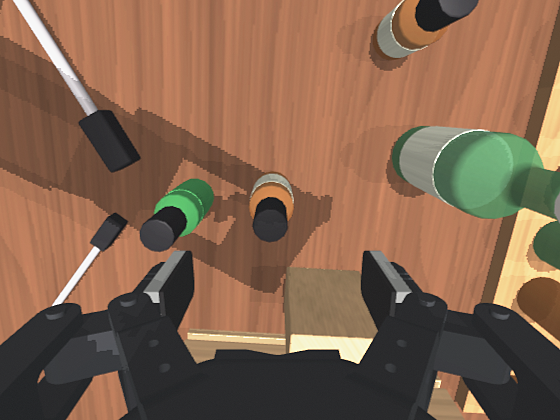

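```bash
python3 - <<'E'
from h import *
print(atz('wrist',268,225,130),atz('wrist',155,232,130),atz('top',450,185,0))
E
python3 -m creep '[{"dp":[-14,-3,30],"angular":[0,0,0],"fingers":62},{"dp":[-14,-3,65],"angular":[0,0,0],"fingers":62},{"dp":[-14,-3,100],"angular":[0,0,0],"fingers":62},{"dp":[-14,-3,123],"angular":[0,0,0],"fingers":62},{"dp":[-14,-3,128],"angular":[0,0,0],"fingers":62}]' >/dev/null; python3 d.py 568 -314 95 1.64
```

```text
[ 566.3 -316.2  130. ] [ 479.3 -328.1  130. ] [ 648.2 -421.     0. ]
16.6333 [ 566.6 -309.7   94.6] [-3.1368 -0.0036  1.6436] F [-0.7  1.1 -0.8] op 62.0 q6 -0.58
[-4.4  1.1 -0.4] [-0.0048 -0.0036  0.0036]
```

```bash
python3 -m creep '[{"dp":[-3,0,0],"angular":[0,0,0],"fingers":50},{"dp":[-3,0,0],"angular":[0,0,0],"fingers":30},{"dp":[-3,0,0],"angular":[0,0,0],"fingers":22},{"dp":[-3,0,0],"angular":[0,0,0],"fingers":22},{"dp":[-3,0,0],"angular":[0,0,0],"fingers":22}]' 40; python3 -m creep '[{"dp":[0,0,-30],"angular":[0,0,0],"fingers":22},{"dp":[0,0,-70],"angular":[0,0,0],"fingers":22},{"dp":[0,0,-110],"angular":[0,0,0],"fingers":22},{"dp":[20,0,-150],"angular":[0,0,0],"fingers":22},{"dp":[50,0,-190],"angular":[0,0,0],"fingers":22}]' >/dev/null; python3 d.py 498.4 147.5 310 1.64
```

```text
clock: 17.05
eef_pos: [569.8, -316.5, 100.5]
tcp_rot: [3.139, 0.002, 1.642]
contact_force: [-0.7, 0.9, 8.2]
opening: 0.315
17.4667 [ 565.6 -273.8  282.4] [3.1391e+00 1.8000e-03 1.6397e+00] F [ 1.3  0.1 -2.6] op 26.7 q6 -0.52
[424.8 -38.  -28.5] [ 0.0025  0.0018 -0.0003]
```

```bash
python3 -m creep '[{"dp":[40,-4,-15],"angular":[0,0,0],"fingers":22},{"dp":[80,-8,-28],"angular":[0,0,0],"fingers":22},{"dp":[120,-11,-28],"angular":[0,0,0],"fingers":22},{"dp":[160,-15,-28],"angular":[0,0,0],"fingers":22},{"dp":[200,-18,-28],"angular":[0,0,0],"fingers":22}]' >/dev/null; python3 -m creep '[{"dp":[40,-4,0],"angular":[0,0,0],"fingers":22},{"dp":[80,-8,0],"angular":[0,0,0],"fingers":22},{"dp":[120,-12,0],"angular":[0,0,0],"fingers":22},{"dp":[160,-16,0],"angular":[0,0,0],"fingers":22},{"dp":[190,-19,0],"angular":[0,0,0],"fingers":22}]' >/dev/null;  python3 -m creep '[{"dp":[15,0,0],"angular":[0,0,0],"fingers":22},{"dp":[15,0,0],"angular":[0,0,0],"fingers":22},{"dp":[15,0,0],"angular":[0,0,0],"fingers":22}]' >/dev/null; python3 d.py 498.4 147.5 153.5 1.64
```

```text
18.55 [499.6 129.2 307.6] [3.1407e+00 1.0000e-04 1.6438e+00] F [ 0.3 -0.2 -2.2] op 27.0 q6 0.18
[ 18.4   0.  154.1] [0.0009 0.0001 0.0038]
```

```bash
python3 -m creep '[{"dp":[17,0,0],"angular":[0,0,0],"fingers":22},{"dp":[18,0,35],"angular":[0,0,0],"fingers":22},{"dp":[18,0,75],"angular":[0,0,0],"fingers":22},{"dp":[18,0,115],"angular":[0,0,0],"fingers":22},{"dp":[18,0,140],"angular":[0,0,0],"fingers":22}]' >/dev/null; python3 -m creep '[{"dp":[0,0,4],"angular":[0,0,0],"fingers":22},{"dp":[0,0,4],"angular":[0,0,0],"fingers":22},{"dp":[0,0,4],"angular":[0,0,0],"fingers":22}]' >/dev/null; python3 d.py 498.4 147.5 153.5 1.64;python3 - <<'E'
from h import *
cv2.imwrite('pics/w9.png',optics.grab_frame('wrist'))
E
```

```text
19.2167 [499.7 146.1 164.5] [ 3.1400e+00 -2.0000e-04  1.6408e+00] F [-0.1  0.3 -1.5] op 27.0 q6 0.21
[ 1.5 -1.2 11. ] [ 0.0016 -0.0002  0.0008]
```

View pics/w9.png

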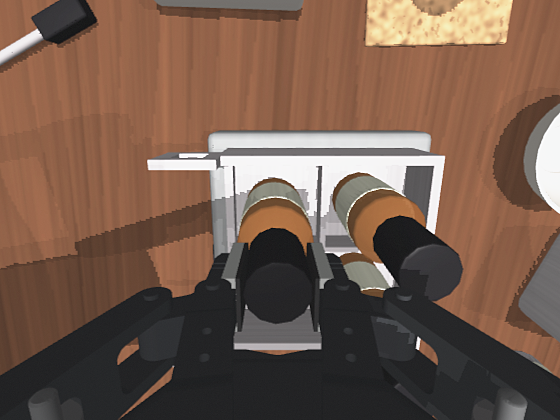

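```bash
python3 -m creep '[{"dp":[1,-1,3],"angular":[0,0,0],"fingers":22},{"dp":[1,-1,6],"angular":[0,0,0],"fingers":22},{"dp":[1,-1,9],"angular":[0,0,0],"fingers":22},{"dp":[1,-1,11],"angular":[0,0,0],"fingers":22},{"dp":[1,-1,12],"angular":[0,0,0],"fingers":22}]'; python3 -m creep '[{"dp":[0,0,0],"angular":[0,0,0],"fingers":22}]'
```

```text
clock: 19.68
eef_pos: [498.4, 148.0, 153.3]
tcp_rot: [3.139, -0.001, 1.642]
contact_force: [-8.9, -0.9, 33.6]
opening: 0.316
clock: 19.77
eef_pos: [498.4, 148.0, 153.4]
tcp_rot: [3.139, -0.001, 1.642]
contact_force: [-6.1, -1.3, 22.4]
opening: 0.314
```

```bash
python3 -m creep '[{"dp":[0,0,-1],"angular":[0,0,0],"fingers":40},{"dp":[0,0,-1],"angular":[0,0,0],"fingers":44},{"dp":[0,0,-1],"angular":[0,0,0],"fingers":44},{"dp":[0,0,-20],"angular":[0,0,0],"fingers":44},{"dp":[0,0,-60],"angular":[0,0,0],"fingers":44}]' >/dev/null; python3 -m creep '[{"dp":[0,0,-40],"angular":[0,0,0],"fingers":44},{"dp":[-20,0,-75],"angular":[0,0,0],"fingers":60},{"dp":[-60,0,-80],"angular":[0,0,0],"fingers":75},{"dp":[-100,0,-80],"angular":[0,0,0],"fingers":75},{"dp":[-140,0,-80],"angular":[0,0,0],"fingers":75}]' >/dev/null;python3 d.py 680 -149 230 1.64
```

```text
20.6 [507.7   6.7 292.1] [3.1393e+00 2.0000e-04 1.6434e+00] F [ 0.6 -0.1 -0.7] op 75.0 q6 -0.06
[-167.7  160.4   62.5] [0.0023 0.0002 0.0034]
```

```bash
python3 -m creep '[{"dp":[-28,27,0],"angular":[0,0,0],"fingers":75},{"dp":[-56,54,0],"angular":[0,0,0],"fingers":75},{"dp":[-84,80,15],"angular":[0,0,0],"fingers":75},{"dp":[-112,107,30],"angular":[0,0,0],"fingers":75},{"dp":[-135,128,45],"angular":[0,0,0],"fingers":75}]' >/dev/null; python3 -m creep '[{"dp":[-13,13,10],"angular":[0,0,0],"fingers":75},{"dp":[-18,18,10],"angular":[0,0,0],"fingers":75},{"dp":[-18,18,10],"angular":[0,0,0],"fingers":75}]' >/dev/null;python3 d.py 680 -149 95 1.64; python3 - <<'E'
from h import *
cv2.imwrite('pics/w10.png',optics.grab_frame('wrist'))
E
```

```text
21.2667 [ 664.1 -135.3  234.8] [-3.1398e+00 -4.0000e-04  1.6407e+00] F [0.2 0.3 0.2] op 74.9 q6 -0.27
[-14.9  15.1 139.7] [-0.0018 -0.0004  0.0007]
```

View pics/w10.png

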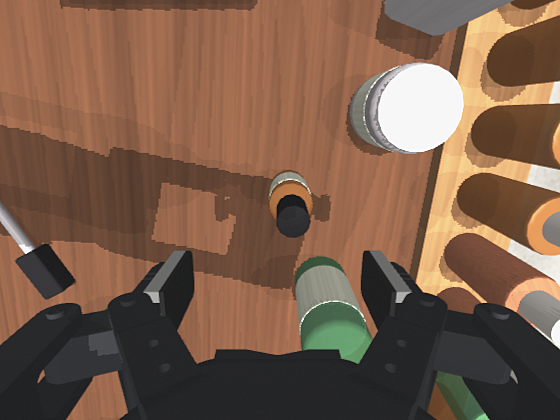

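```bash
python3 - <<'E'
from h import *
print(atz('wrist',293,220,130),atz('wrist',320,258,0),atz('wrist',335,325,150),atz('top',388,158,0),atz('top',415,131,220),atz('scene',187,195,0))
E
```

```text
[ 678.8 -149.9  130. ] [ 726.4 -240.     0. ] [ 718.5 -229.6  150. ] [ 720.3 -256.6    0. ] [ 727.1 -265.   220. ] [ 726.6 -279.1    0. ]
```

```bash
python3 -m creep '[{"dp":[-14,14,30],"angular":[0,0,0],"fingers":70},{"dp":[-14,14,65],"angular":[0,0,0],"fingers":70},{"dp":[-14,14,100],"angular":[0,0,0],"fingers":70},{"dp":[-14,14,130],"angular":[0,0,0],"fingers":70},{"dp":[-14,14,135],"angular":[0,0,0],"fingers":70}]' >/dev/null; python3 d.py 679 -149.5 95 1.64
```

```text
21.7333 [ 675.1 -145.4   96.9] [-3.1348e+00 -2.2000e-03  1.6427e+00] F [-1.3 -1.  -0.4] op 70.0 q6 -0.29
[-4.3  3.6  1.9] [-0.0068 -0.0022  0.0027]
```

```bash
python3 -m creep '[{"dp":[-2,1,0],"angular":[0,0,0],"fingers":50},{"dp":[-2,1,0],"angular":[0,0,0],"fingers":30},{"dp":[-2,1,0],"angular":[0,0,0],"fingers":22},{"dp":[-2,1,0],"angular":[0,0,0],"fingers":22},{"dp":[-2,1,0],"angular":[0,0,0],"fingers":22}]' 40; python3 -m creep '[{"dp":[0,0,-30],"angular":[0,0,0],"fingers":22},{"dp":[0,0,-70],"angular":[0,0,0],"fingers":22},{"dp":[0,0,-110],"angular":[0,0,0],"fingers":22},{"dp":[10,-10,-150],"angular":[0,0,0],"fingers":22},{"dp":[35,-25,-190],"angular":[0,0,0],"fingers":22}]' >/dev/null; python3 d.py 503.2 78.7 310 1.64
```

```text
clock: 22.15
eef_pos: [681.1, -149.6, 104.2]
tcp_rot: [3.139, 0.001, 1.642]
contact_force: [-2.8, -0.2, 6.9]
opening: 0.316
22.5667 [ 656.4 -121.8  288.8] [3.1370e+00 2.0000e-03 1.6401e+00] F [ 1.   0.3 -0.8] op 26.8 q6 -0.25
[ 210.6 -138.8  -22.3] [0.0046 0.002  0.0001]
```

```bash
python3 -m creep '[{"dp":[34,-22,-10],"angular":[0,0,0],"fingers":22},{"dp":[68,-45,-20],"angular":[0,0,0],"fingers":22},{"dp":[102,-67,-20],"angular":[0,0,0],"fingers":22},{"dp":[136,-90,-20],"angular":[0,0,0],"fingers":22},{"dp":[170,-112,-20],"angular":[0,0,0],"fingers":22}]' >/dev/null; python3 -m creep '[{"dp":[25,-18,0],"angular":[0,0,0],"fingers":22},{"dp":[32,-23,0],"angular":[0,0,0],"fingers":22},{"dp":[32,-23,0],"angular":[0,0,0],"fingers":22},{"dp":[32,-23,0],"angular":[0,0,0],"fingers":22}]' >/dev/null; python3 d.py 503.2 78.7 157 1.64
```

```text
23.3167 [507.   71.7 305.5] [3.1388e+00 3.0000e-04 1.6430e+00] F [-0.2 -0.5 -1. ] op 26.6 q6 0.07
[  7.3  -3.7 148.5] [0.0028 0.0003 0.003 ]
```

```bash
python3 -m creep '[{"dp":[7,-3,0],"angular":[0,0,0],"fingers":22},{"dp":[7,-3,35],"angular":[0,0,0],"fingers":22},{"dp":[7,-3,75],"angular":[0,0,0],"fingers":22},{"dp":[7,-3,115],"angular":[0,0,0],"fingers":22},{"dp":[7,-3,135],"angular":[0,0,0],"fingers":22}]' >/dev/null; python3 -m creep '[{"dp":[0,0,3],"angular":[0,0,0],"fingers":22},{"dp":[0,0,3],"angular":[0,0,0],"fingers":22},{"dp":[0,0,3],"angular":[0,0,0],"fingers":22}]' >/dev/null; python3 d.py 503.2 78.7 157 1.64;python3 - <<'E'
from h import *
cv2.imwrite('pics/w11.png',optics.grab_frame('wrist'))
E
```

```text
23.9833 [504.3  78.2 167.3] [ 3.1401e+00 -1.0000e-04  1.6409e+00] F [-0.8 -0.8 -1.1] op 26.9 q6 0.08
[ 0.6 -1.1 10.3] [ 0.0015 -0.0001  0.0009]
```

View pics/w11.png

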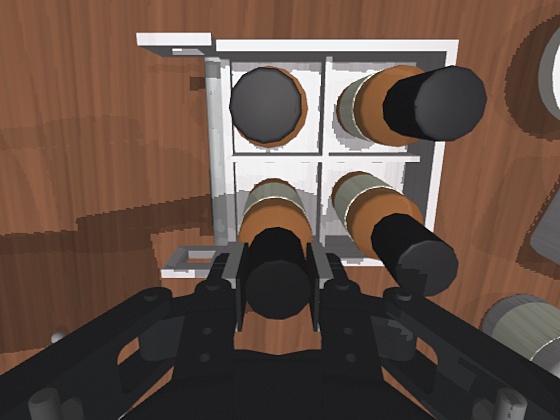

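```bash
python3 -m creep '[{"dp":[2,0,3],"angular":[0,0,0],"fingers":22},{"dp":[2,0,6],"angular":[0,0,0],"fingers":22},{"dp":[2,0,8],"angular":[0,0,0],"fingers":22},{"dp":[2,0,9.5],"angular":[0,0,0],"fingers":22}]'; python3 -m creep '[{"dp":[0,0,0],"angular":[0,0,0],"fingers":22}]'
```

```text
clock: 24.37
eef_pos: [503.0, 80.5, 157.0]
tcp_rot: [3.141, -0.0, 1.642]
contact_force: [-4.1, 0.1, 21.8]
opening: 0.31
clock: 24.45
eef_pos: [503.1, 80.6, 157.2]
tcp_rot: [3.141, -0.0, 1.642]
contact_force: [-0.6, -0.1, 1.9]
opening: 0.315
```

Now release and go up/back to look at the shaker lugs and the bar.

```bash
python3 -m creep '[{"dp":[0,0,0],"angular":[0,0,0],"fingers":40},{"dp":[0,0,0],"angular":[0,0,0],"fingers":44},{"dp":[0,0,0],"angular":[0,0,0],"fingers":44},{"dp":[0,0,-20],"angular":[0,0,0],"fingers":44},{"dp":[0,0,-60],"angular":[0,0,0],"fingers":44}]' >/dev/null; python3 -m creep '[{"dp":[0,0,-40],"angular":[0,0,0],"fingers":44},{"dp":[0,0,-80],"angular":[0,0,0],"fingers":60},{"dp":[0,-40,-80],"angular":[0,0,0],"fingers":75},{"dp":[0,-70,-80],"angular":[0,0,0],"fingers":75},{"dp":[0,-70,-80],"angular":[0,0,0],"fingers":75}]' >/dev/null;python3 -m creep '[{"dp":[0,0,0],"angular":[0,0,0],"fingers":75},{"dp":[0,0,0],"angular":[0,0,0],"fingers":75},{"dp":[0,0,0],"angular":[0,0,0],"fingers":75}]';python3 d.py; python3 - <<'E'
from h import *
import pickle
s=r.sense(); pickle.dump(s,open('s2.pkl','wb'))
cv2.imwrite('pics/w12.png',optics.grab_frame('wrist')); cv2.imwrite('pics/top2.png',optics.grab_frame('top'))
E
```

```text
clock: 25.53
eef_pos: [433.8, 75.5, 296.6]
tcp_rot: [3.141, 0.0, 1.642]
contact_force: [0.2, -0.3, 0.3]
opening: 0.876
25.5333 [433.8  75.5 296.6] [3.1412 0.     1.6418] F [ 0.2 -0.3  0.3] op 74.8 q6 0.1
```

View pics/w12.png

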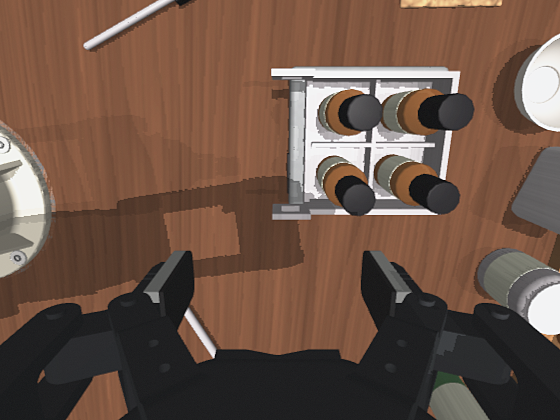

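View pics/top2.png

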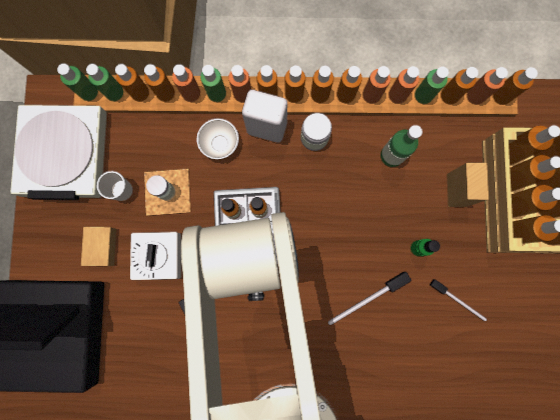

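```bash
python3 - <<'E'
import cv2
im=cv2.imread('pics/w12.png')
cv2.imwrite('pics/w12a.png',cv2.resize(im[60:225,260:330],None,fx=5,fy=3.6,interpolation=cv2.INTER_CUBIC))
cv2.imwrite('pics/w12b.png',cv2.resize(im[60:90,265:325],None,fx=12,fy=12,interpolation=cv2.INTER_CUBIC))
cv2.imwrite('pics/w12c.png',cv2.resize(im[195:225,265:325],None,fx=12,fy=12,interpolation=cv2.INTER_CUBIC))
im=cv2.imread('pics/top2.png')
cv2.imwrite('pics/top2a.png',cv2.resize(im[240:340,310:500],None,fx=4,fy=4,interpolation=cv2.INTER_CUBIC))
E
```

```text
(no output)
```

View pics/w12b.png

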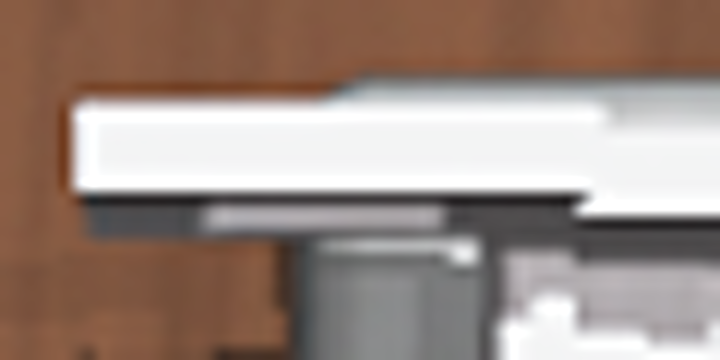

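View pics/w12c.png

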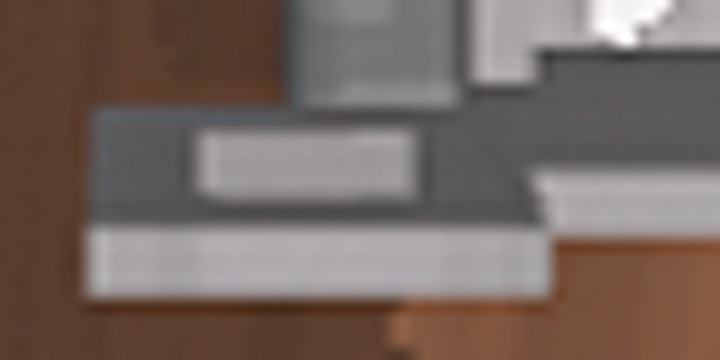

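View pics/top2a.png

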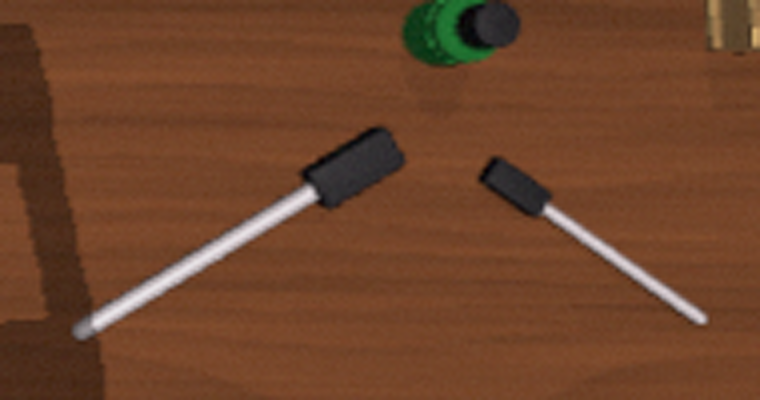

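```bash
cat > fit2.py <<'E'
from h import *
import pickle
from scipy.optimize import least_squares
s=pickle.load(open('s2.pkl','rb'))
o=[(75,100,60,-110,73,115),(75,192,60,-110,67,115),(88,228,195,-110,-67,115),(88,298,195,-110,-73,115),(552,228,195,-70,-67,115),(552,298,195,-70,-73,115)]
uv=np.array([(265+a/12,c+b/12) for a,b,c,*_ in o])-0.46; L=np.array([q[3:] for q in o],float)
def W(p): 
    c,sn=np.cos(p[2]),np.sin(p[2]); return np.c_[p[0]+c*L[:,0]-sn*L[:,1],p[1]+sn*L[:,0]+c*L[:,1],L[:,2]]
f=lambda p:(proj('wrist',W(p),s)-uv).ravel()
q=least_squares(f,[532,114,0.065]); print(q.x,f(q.x).reshape(-1,2).round(1))
g=lambda u,v,z:atz('top',310+u/4-.4,240+v/4-.4,z)
print('bar tip',g(75,333,14),'handle corners',[g(u,v,28) for u,v in((305,180),(378,128),(404,158),(330,205))],'small handle',g(515,185,20),'green base',g(430,40,10))
E
python3 fit2.py
```

```text
[5.37134580e+02 1.15495409e+02 7.42618100e-02] [[ 0.   0.6]
 [ 0.1 -0.1]
 [ 0.   0.1]
 [ 0.1 -0.3]
 [-0.  -0. ]
 [-0.2 -0.4]]
bar tip [283.7 -94.4  14. ] handle corners [array([ 383. , -239.3,   28. ]), array([ 416.6, -286.3,   28. ]), array([ 397.8, -302.4,   28. ]), array([ 367.6, -254.9,   28. ])] small handle [ 381.6 -375.1   20. ] green base [ 473.9 -326.1   10. ]
```

```bash
python3 d.py 391 -271 170 2.119
```

```text
25.6333 [433.7  75.5 296.4] [-3.1412e+00  1.0000e-04  1.6417e+00] F [ 0.2 -0.1  0. ] op 74.9 q6 0.1
[-342.6  -67.1  126.4] [-4.000e-04 -0.000e+00 -4.773e-01]
```

```bash
python3 -m creep '[{"dp":[-38,-7,0],"angular":[0,0,-0.1],"fingers":70},{"dp":[-78,-15,0],"angular":[0,0,-0.2],"fingers":70},{"dp":[-118,-23,0],"angular":[0,0,-0.3],"fingers":70},{"dp":[-158,-31,0],"angular":[0,0,-0.4],"fingers":70},{"dp":[-198,-39,0],"angular":[0,0,-0.477],"fingers":70}]' >/dev/null; python3 d.py 391 -271 170 2.119
```

```text
26.05 [ 409.8 -114.7  296.5] [ 3.1415e+00 -3.0000e-04  2.1214e+00] F [ 0.8 -0.1  0.1] op 70.1 q6 -0.83
[-123.4  -97.8  126.4] [ 0.0001 -0.0003  0.0024]
```

```bash
python3 -m creep '[{"dp":[-28,-22,15],"angular":[0,0,0],"fingers":70},{"dp":[-56,-45,40],"angular":[0,0,0],"fingers":70},{"dp":[-84,-67,65],"angular":[0,0,0],"fingers":70},{"dp":[-110,-88,100],"angular":[0,0,0],"fingers":70},{"dp":[-115,-93,125],"angular":[0,0,0],"fingers":70}]' >/dev/null; python3 -m creep '[{"dp":[0,0,0],"angular":[0,0,0],"fingers":70},{"dp":[0,0,0],"angular":[0,0,0],"fingers":70},{"dp":[0,0,0],"angular":[0,0,0],"fingers":70},{"dp":[0,0,0],"angular":[0,0,0],"fingers":70}]' >/dev/null; python3 d.py 391 -271 120 2.119;  python3 - <<'E'
from h import *
import pickle
s=r.sense(); pickle.dump(s,open('s3.pkl','wb'))
cv2.imwrite('pics/w13.png',optics.grab_frame('wrist'))
E
```

```text
26.8 [ 391.  -259.7  173.1] [3.1405e+00 1.9000e-03 2.1165e+00] F [-0.  -0.  -0.3] op 70.1 q6 -1.14
[-9.6 -6.  53.1] [ 0.0011  0.0019 -0.0025]
```

View pics/w13.png

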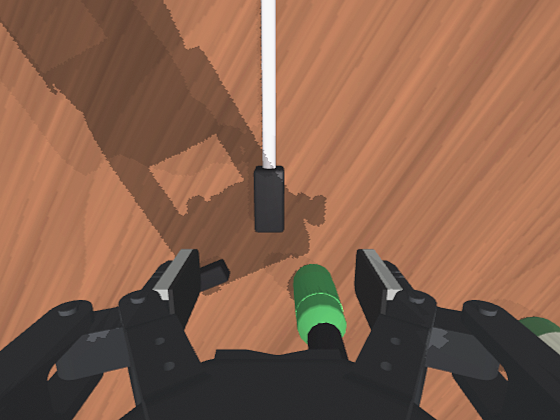

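```bash
python3 - <<'E'
from h import *
import pickle
s=pickle.load(open('s3.pkl','rb'))
im=cv2.imread('pics/w13.png')
cv2.imwrite('pics/w13a.png',cv2.resize(im[150:240,225:315],None,fx=7,fy=7,interpolation=cv2.INTER_CUBIC))
c=atz('wrist',269,202,28,s); a=atz('wrist',267.8,2,20,s); b=atz('wrist',269,160,20,s)
print(c,a,b,np.arctan2(*(a-b)[[1,0]]))
E
```

```text
[ 392.2 -274.4   28. ] [ 307.2 -134.6   20. ] [ 373.  -242.6   20. ] 2.117996303570764
```

View pics/w13a.png

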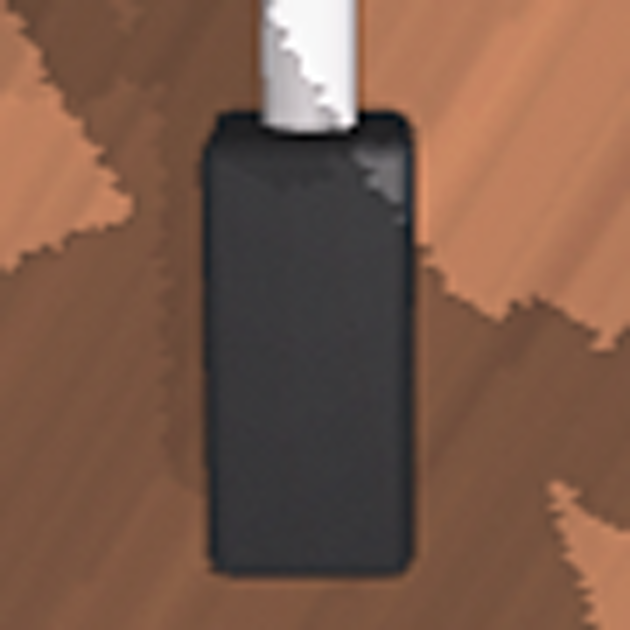

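```bash
python3 d.py 393.3 -276 4 2.117; python3 -m creep '[{"dp":[-14,-6,25],"angular":[0,0,0],"fingers":60},{"dp":[-15,-6,60],"angular":[0,0,0],"fingers":55},{"dp":[-15,-6,95],"angular":[0,0,0],"fingers":55},{"dp":[-15,-6,120],"angular":[0,0,0],"fingers":55},{"dp":[-15,-6,130],"angular":[0,0,0],"fingers":55}]' >/dev/null; python3 -m creep '[{"dp":[0,0,5],"angular":[0,0,0],"fingers":55},{"dp":[0,0,5],"angular":[0,0,0],"fingers":55},{"dp":[0,0,5],"angular":[0,0,0],"fingers":55}]' >/dev/null; python3 d.py 393.3 -276 4 2.117
```

```text
26.85 [ 391.1 -259.6  173.2] [3.1404e+00 2.4000e-03 2.1170e+00] F [-0.2 -0.2  0.3] op 69.8 q6 -1.14
[-14.7  -6.8 169.2] [ 0.0012  0.0024 -0.    ]
27.5167 [ 393.6 -276.2   38. ] [3.1407e+00 2.0000e-03 2.1163e+00] F [0.7 0.  0.2] op 54.7 q6 -1.16
[ 0.4 -0.2 34. ] [ 0.0009  0.002  -0.0007]
```

```bash
python3 -m creep '[{"dp":[0,0,12],"angular":[0.001,0.002,0],"fingers":50},{"dp":[0,0,22],"angular":[0.001,0.002,0],"fingers":48},{"dp":[0,0,29],"angular":[0.001,0.002,0],"fingers":48},{"dp":[0,0,32],"angular":[0.001,0.002,0],"fingers":48},{"dp":[0,0,33],"angular":[0.001,0.002,0],"fingers":48}]' >/dev/null; python3 -m creep '[{"dp":[0,0,0],"angular":[0,0,0],"fingers":48},{"dp":[0,0,0],"angular":[0,0,0],"fingers":48}]' >/dev/null; python3 d.py 393.3 -276 4 2.117
```

```text
28.1 [ 392.5 -275.8    3.6] [-3.1405e+00 -2.1000e-03  2.1157e+00] F [ 0.4  0.7 -0.3] op 48.0 q6 -1.16
[-0.6  0.6 -0.4] [-0.0011 -0.0021 -0.0013]
```

```bash
python3 -m creep '[{"dp":[0,0,0],"angular":[0,0,0],"fingers":36},{"dp":[0,0,0],"angular":[0,0,0],"fingers":24},{"dp":[0,0,0],"angular":[0,0,0],"fingers":24},{"dp":[0,0,0],"angular":[0,0,0],"fingers":24},{"dp":[0,0,0],"angular":[0,0,0],"fingers":24}]' 60; python3 d.py; python3 - <<'E'
from h import *
cv2.imwrite('pics/w14.png',optics.grab_frame('wrist'))
E
```

```text
clock: 28.52
eef_pos: [392.7, -276.0, 4.1]
tcp_rot: [-3.141, -0.001, 2.116]
contact_force: [-1.0, 1.4, 6.5]
opening: 0.321
28.5167 [ 392.7 -276.     4.1] [-3.1409e+00 -1.3000e-03  2.1158e+00] F [-1.   1.4  6.5] op 27.4 q6 -1.16
```

View pics/w14.png

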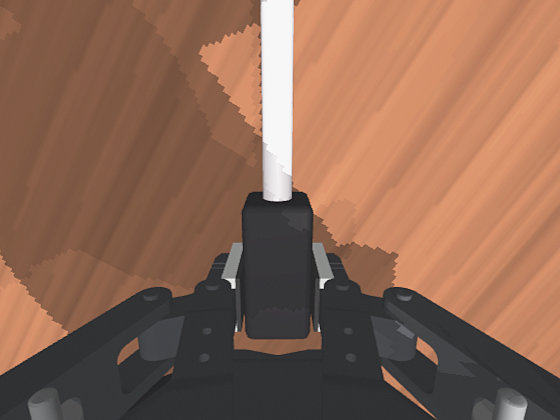

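```bash
python3 -m creep '[{"dp":[0,0,-15],"angular":[0,0,0],"fingers":24},{"dp":[0,0,-45],"angular":[0,0,0],"fingers":24},{"dp":[0,0,-80],"angular":[0,0,0],"fingers":24},{"dp":[0,0,-110],"angular":[0,0,0],"fingers":24},{"dp":[0,0,-120],"angular":[0,0,0],"fingers":24}]' >/dev/null; python3 d.py 470.9 -207.3 120 1.645
```

```text
28.9833 [ 394.3 -277.   127.4] [3.1405e+00 2.9000e-03 2.1157e+00] F [ 1.6 -1.  -1.2] op 27.3 q6 -1.16
[ 20.  101.6   7.5] [0.0018 0.0026 0.4707]
```

```bash
python3 -m creep '[{"dp":[5,22,0],"angular":[0,0,0.1],"fingers":24},{"dp":[10,45,0],"angular":[0,0,0.2],"fingers":24},{"dp":[14,70,0],"angular":[0,0,0.31],"fingers":24},{"dp":[18,90,0],"angular":[0,0,0.41],"fingers":24},{"dp":[20,101,0],"angular":[0,0,0.471],"fingers":24}]' >/dev/null; python3 -m creep '[{"dp":[0,0,10],"angular":[0,0,0],"fingers":24},{"dp":[0,0,20],"angular":[0,0,0],"fingers":24},{"dp":[0,0,30],"angular":[0,0,0],"fingers":24},{"dp":[0,0,30],"angular":[0,0,0],"fingers":24},{"dp":[0,0,30],"angular":[0,0,0],"fingers":24}]' >/dev/null;python3 -m creep '[{"dp":[0,0,0],"angular":[0,0,0],"fingers":24},{"dp":[0,0,0],"angular":[0,0,0],"fingers":24},{"dp":[0,0,0],"angular":[0,0,0],"fingers":24}]' >/dev/null; python3 d.py 470.9 -207.3 85.1 1.645
```

```text
30.0667 [ 468.8 -206.8   94. ] [-3.1405e+00 -9.0000e-04  1.6445e+00] F [ 0.2  0.8 -1.4] op 27.4 q6 -0.49
[-0.7  2.   8.9] [-0.0011 -0.0009 -0.0005]
```

```bash
python3 -m creep '[{"dp":[0,1,4],"angular":[-0.001,-0.001,0],"fingers":24},{"dp":[0,2,8],"angular":[-0.001,-0.001,0],"fingers":24},{"dp":[0,2,9],"angular":[-0.001,-0.001,0],"fingers":24},{"dp":[0,2,9],"angular":[-0.001,-0.001,0],"fingers":24},{"dp":[0,2,9],"angular":[-0.001,-0.001,0],"fingers":24}]' >/dev/null; python3 d.py 470.9 -207.3 85.1 1.645; python3 - <<'E'
from h import *
import pickle
s=r.sense(); pickle.dump(s,open('s4.pkl','wb'))
cv2.imwrite('pics/w15.png',optics.grab_frame('wrist'))
crop('top',220,180,380,300,5,'t15.png'); crop('scene',210,150,370,270,5,'sc15.png')
E
```

```text
30.4833 [ 470.5 -206.2   84.4] [-3.1404e+00 -5.0000e-04  1.6449e+00] F [ 0.2  0.2 -1.7] op 26.9 q6 -0.49
[-1.2  0.3 -0.7] [-0.0012 -0.0005 -0.0001]
```

View pics/w15.png

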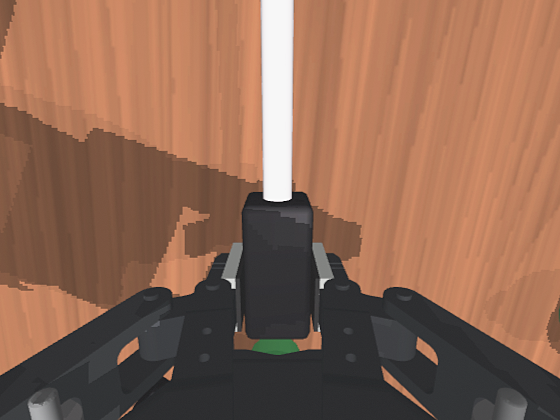

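View pics/t15.png

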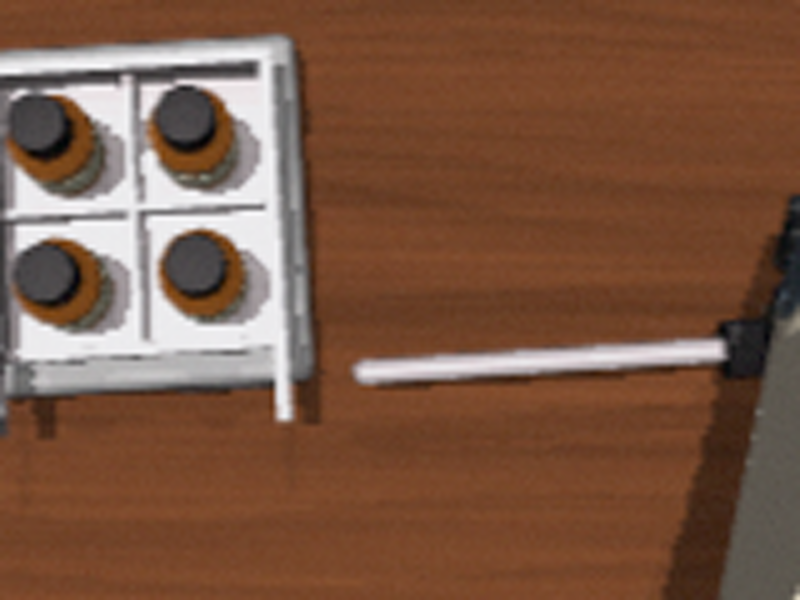

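View pics/sc15.png

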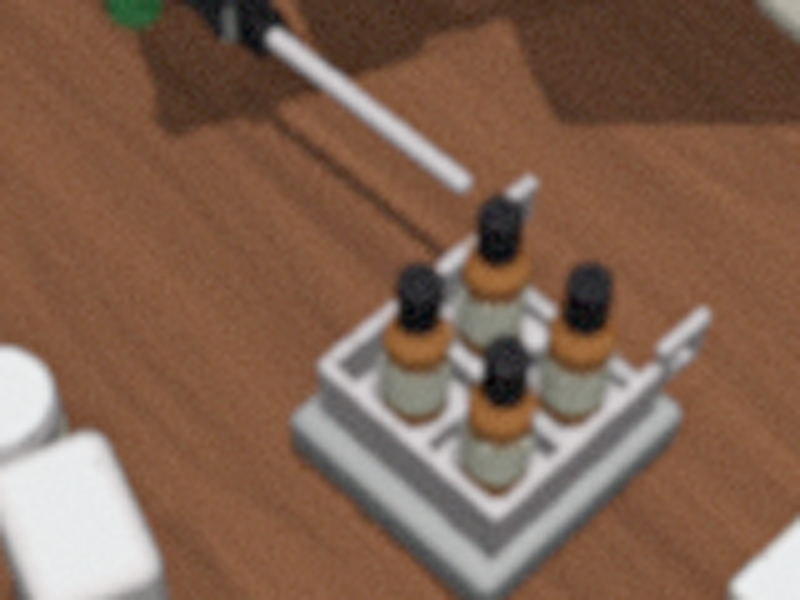

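```bash
python3 - <<'E'
from h import *
f=lambda u,v,z:atz('top',220+u/5-.4,180+v/5-.4,z)
tip=f(358,371,95);b=f(722,349,95);print(tip,b,np.arctan2(*(tip-b)[[1,0]]))
fr=f(285,420,115); print('lug front R',fr)
th=.0743; 
for x,y,t in ((534.85,115.64,.0658),(534.85,115.64,.0743)):
  R2=np.array([[np.cos(t),-np.sin(t)],[np.sin(t),np.cos(t)]]); print('tip in shaker(top)',R2.T@(tip[:2]-[x,y]),R2.T@(b[:2]-[x,y]),R2.T@(fr[:2]-[x,y]))
# scene cam
g=lambda u,v,z:atz('scene',210+u/5-.4,150+v/5-.4,z)
print('scene tip',g(463,183,95),'base',g(275,38,95),'lugR top',g(530,183,115),'lugL',g(705,313,115))
E
```

```text
[455.7   4.   95. ] [ 468.9 -172.4   95. ] 1.6454870556166956
lug front R [431.4  38.8 115. ]
tip in shaker(top) [ -86.3193286  -106.19409405] [ -84.74663995 -283.08029094] [-108.27855446  -69.87161616]
tip in shaker(top) [ -87.21884926 -105.45655235] [ -87.149732   -282.34972696] [-108.8685445   -68.94873543]
scene tip [452.1   2.   95. ] base [ 465.4 -172.    95. ] lugR top [431.3  40.2 115. ] lugL [419.2 179.5 115. ]
```

```bash
python3 -m creep '[{"dp":[8,0,-0.5],"angular":[0,0,0],"fingers":24},{"dp":[18,0,-0.5],"angular":[0,0,0],"fingers":24},{"dp":[28,0,-0.5],"angular":[0,0,0],"fingers":24},{"dp":[38,0,-0.5],"angular":[0,0,0],"fingers":24},{"dp":[45,0,-0.5],"angular":[0,0,0],"fingers":24}]'; python3 d.py 467.6 -163 85.1 1.645;python3 - <<'E'
from h import *
crop('top',220,180,380,300,5,'t16.png'); crop('scene',270,160,370,240,8,'sc16.png')
E
```

```text
clock: 31.05
eef_pos: [466.9, -159.8, 85.1]
tcp_rot: [-3.14, -0.001, 1.645]
contact_force: [0.1, -0.1, -2.2]
opening: 0.314
31.05 [ 466.9 -159.8   85.1] [-3.1404e+00 -7.0000e-04  1.6454e+00] F [ 0.1 -0.1 -2.2] op 26.9 q6 -0.41
[-3.3  0.5 -0. ] [-0.0012 -0.0007  0.0004]
```

View pics/t16.png

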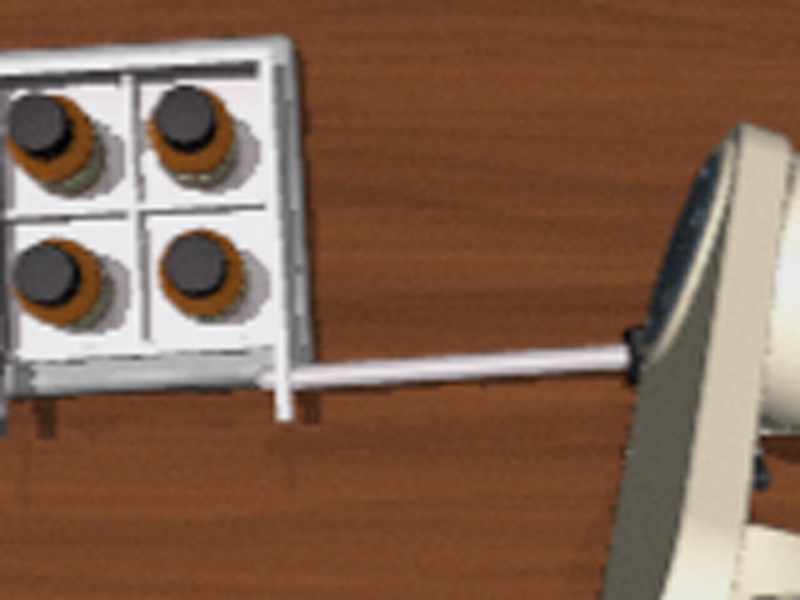

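View pics/sc16.png

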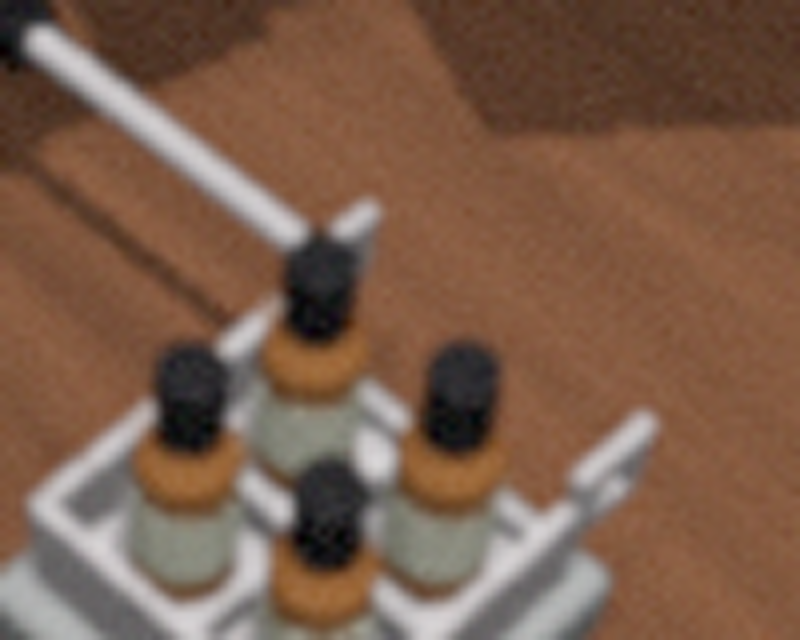

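```bash
python3 -m creep '[{"dp":[12,0,0],"angular":[0,0,0],"fingers":24},{"dp":[26,0,0],"angular":[0,0,0],"fingers":24},{"dp":[40,0,0],"angular":[0,0,0],"fingers":24},{"dp":[54,0,0],"angular":[0,0,0],"fingers":24},{"dp":[65,0,0],"angular":[0,0,0],"fingers":24}]'; python3 -m creep '[{"dp":[0,0,0],"angular":[0,0,0],"fingers":24},{"dp":[0,0,0],"angular":[0,0,0],"fingers":24}]'; python3 d.py 462.7 -97.4 85.1 1.645;python3 - <<'E'
from h import *
cv2.imwrite('pics/w17.png',optics.grab_frame('wrist'))
crop('top',220,180,380,300,5,'t17.png'); crop('scene',270,160,370,240,8,'sc17.png')
E
```

```text
clock: 31.57
eef_pos: [462.3, -95.4, 85.1]
tcp_rot: [-3.141, -0.0, 1.645]
contact_force: [0.9, -0.8, -1.0]
opening: 0.318
clock: 31.73
eef_pos: [462.6, -96.1, 85.2]
tcp_rot: [-3.141, -0.0, 1.646]
contact_force: [-0.3, 0.2, -1.5]
opening: 0.312
31.7333 [462.6 -96.1  85.2] [-3.1410e+00 -1.0000e-04  1.6461e+00] F [-0.3  0.2 -1.5] op 26.6 q6 -0.28
[-1.3  0.   0.1] [-0.0006 -0.0001  0.0011]
```

View pics/w17.png

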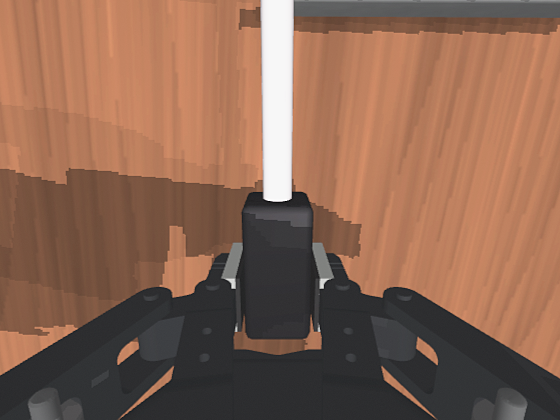

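View pics/sc17.png

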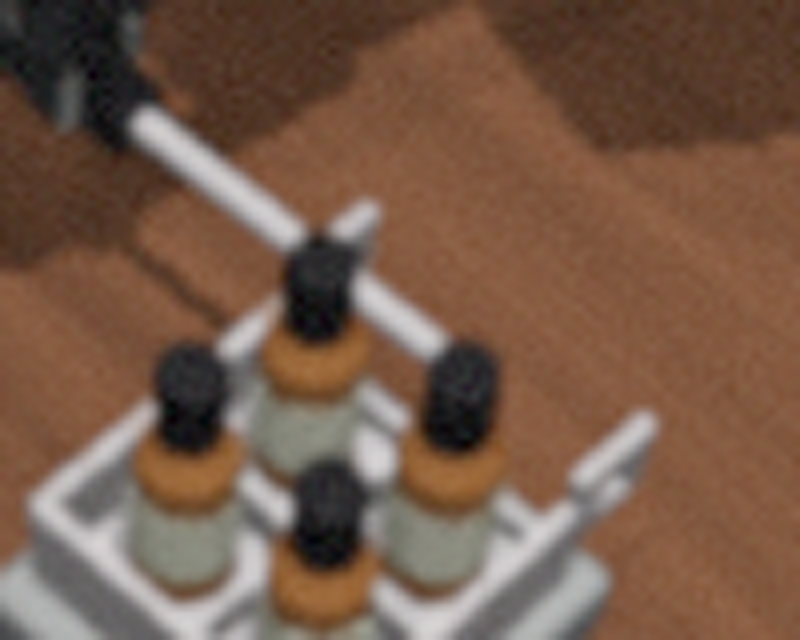

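```bash
python3 -m creep '[{"dp":[12,0,0],"angular":[0,0,-0.001],"fingers":24},{"dp":[24,0,0],"angular":[0,0,-0.001],"fingers":24},{"dp":[36,0,0],"angular":[0,0,-0.001],"fingers":24},{"dp":[45,0,0],"angular":[0,0,-0.001],"fingers":24},{"dp":[45,0,0],"angular":[0,0,-0.001],"fingers":24}]'; python3 -m creep '[{"dp":[0,0,0],"angular":[0,0,0],"fingers":24}]' >/dev/null; python3 d.py 459.3 -52 85.1 1.645;python3 - <<'E'
from h import *
import pickle
s=r.sense(); pickle.dump(s,open('s5.pkl','wb'))
im=optics.grab_frame('wrist');cv2.imwrite('pics/w18.png',im)
cv2.imwrite('pics/w18a.png',cv2.resize(im[0:90,210:350],None,fx=5,fy=5,interpolation=cv2.INTER_CUBIC))
crop('top',180,180,340,300,5,'t18.png')
E
```

```text
clock: 32.3
eef_pos: [458.7, -50.0, 85.0]
tcp_rot: [-3.14, -0.001, 1.647]
contact_force: [-0.5, -0.0, -1.8]
opening: 0.316
32.3833 [459.1 -51.1  85.1] [-3.1408e+00 -3.0000e-04  1.6472e+00] F [-0.1 -0.5 -1.9] op 26.7 q6 -0.19
[-0.9  0.1  0. ] [-0.0008 -0.0003  0.0022]
```

View pics/w18a.png

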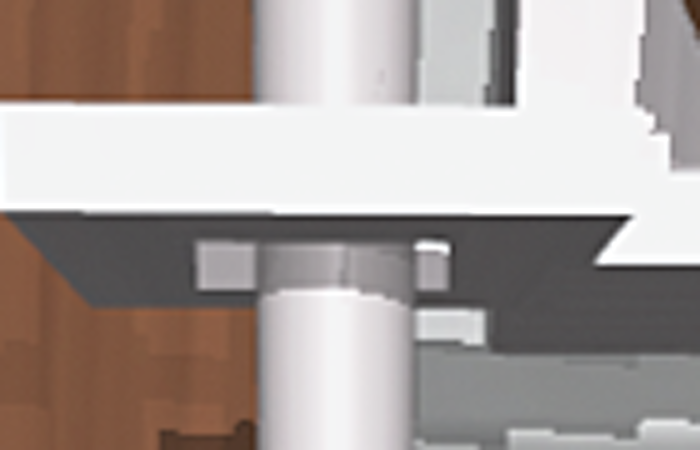

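View pics/t18.png

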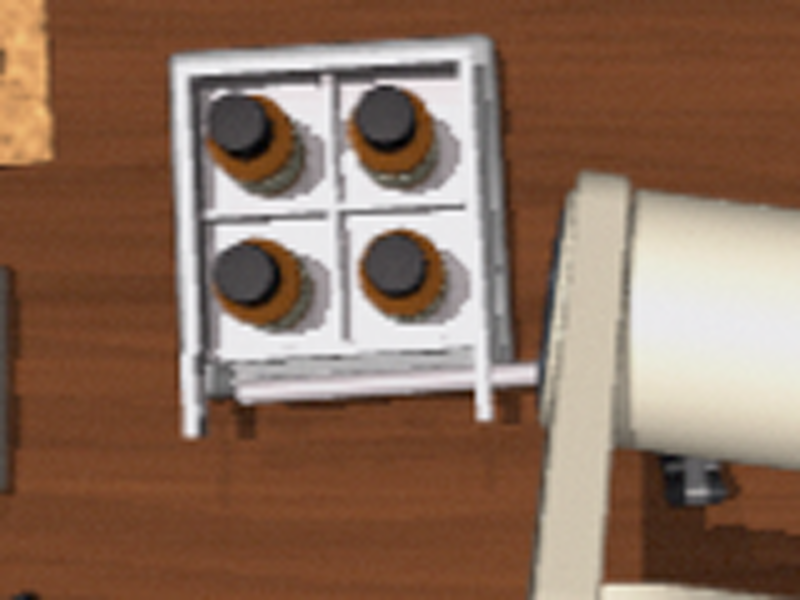

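```bash
python3 -m creep '[{"dp":[2,-0.8,0],"angular":[0,0,0.005],"fingers":24},{"dp":[8,-0.8,0],"angular":[0,0,0.005],"fingers":24},{"dp":[15,-0.8,0],"angular":[0,0,0.005],"fingers":24},{"dp":[22,-0.8,0],"angular":[0,0,0.005],"fingers":24},{"dp":[30,-0.8,0],"angular":[0,0,0.005],"fingers":24}]'; python3 d.py; python3 - <<'E'
from h import *
im=optics.grab_frame('wrist');cv2.imwrite('pics/w19.png',im)
crop('top',180,180,340,300,5,'t19.png')
E
```

```text
clock: 32.9
eef_pos: [456.0, -21.2, 85.1]
tcp_rot: [-3.141, -0.0, 1.641]
contact_force: [1.2, 0.9, -1.0]
opening: 0.313
32.9 [456.  -21.2  85.1] [-3.1407e+00 -3.0000e-04  1.6405e+00] F [ 1.2  0.9 -1. ] op 26.7 q6 -0.12
```

View pics/w19.png

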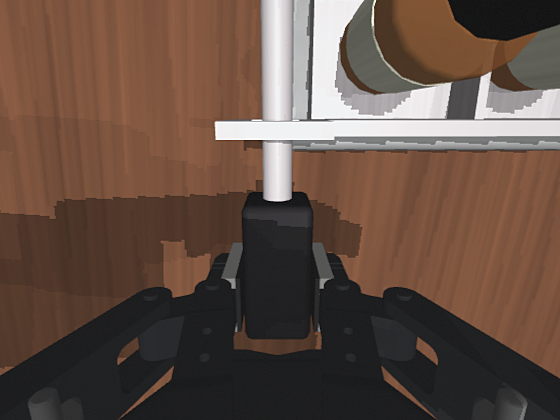

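View pics/t19.png

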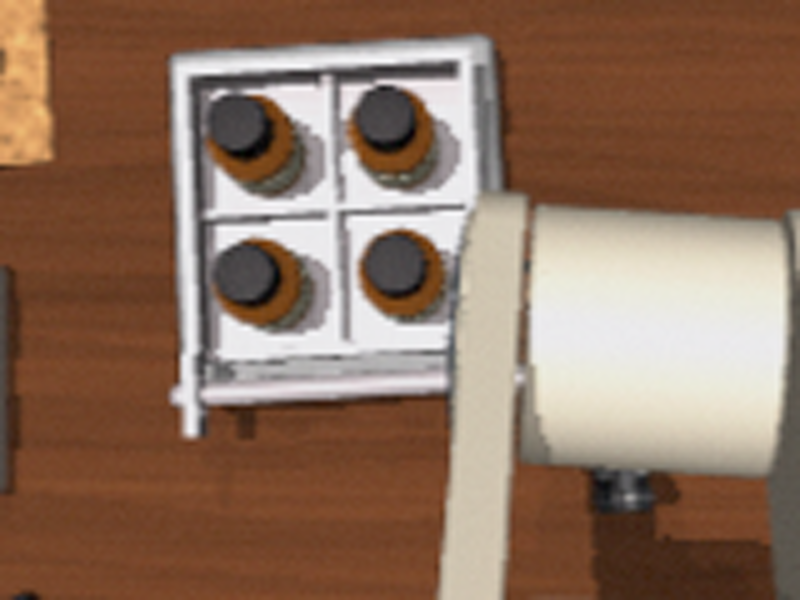

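```bash
python3 -m creep '[{"dp":[5,0,0],"angular":[0,0,0],"fingers":24},{"dp":[10,0,0],"angular":[0,0,0],"fingers":24},{"dp":[14,0,0],"angular":[0,0,0],"fingers":24},{"dp":[18,0,0],"angular":[0,0,0],"fingers":24},{"dp":[18,0,0],"angular":[0,0,0],"fingers":24}]'; python3 d.py; python3 - <<'E'
from h import *
im=optics.grab_frame('wrist')
cv2.imwrite('pics/w20a.png',cv2.resize(im[110:250,200:360],None,fx=4,fy=4,interpolation=cv2.INTER_CUBIC))
E
```

```text
clock: 33.42
eef_pos: [454.7, -3.3, 85.1]
tcp_rot: [-3.141, -0.0, 1.641]
contact_force: [-0.5, -0.6, -1.9]
opening: 0.315
33.4167 [454.7  -3.3  85.1] [-3.1407e+00 -4.0000e-04  1.6411e+00] F [-0.5 -0.6 -1.9] op 26.9 q6 -0.08
```

View pics/w20a.png

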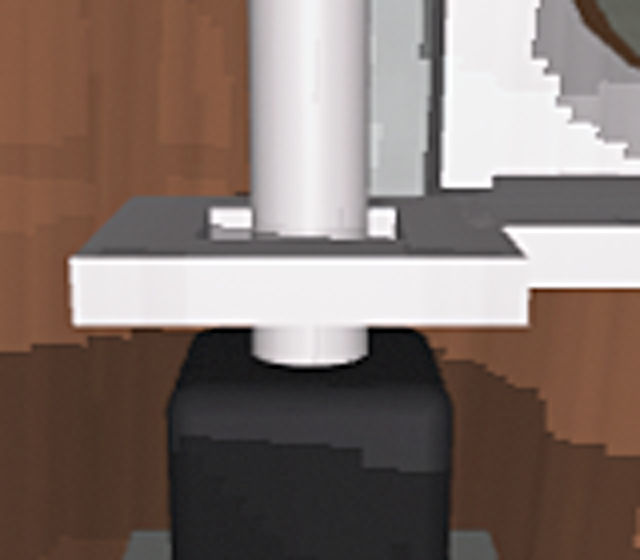

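```bash
python3 -m creep '[{"dp":[1.5,0,0],"angular":[0,0,0],"fingers":24},{"dp":[3,0,0],"angular":[0,0,0],"fingers":24},{"dp":[4.5,0,0],"angular":[0,0,0],"fingers":24},{"dp":[5,0,0],"angular":[0,0,0],"fingers":24}]';python3 -m creep '[{"dp":[0.7,0,0],"angular":[0,0,0],"fingers":24},{"dp":[1.4,0,0],"angular":[0,0,0],"fingers":24}]';python3 - <<'E'
from h import *
im=optics.grab_frame('wrist')
cv2.imwrite('pics/w21a.png',cv2.resize(im[110:250,200:360],None,fx=4,fy=4,interpolation=cv2.INTER_CUBIC))
E
```

```text
clock: 33.8
eef_pos: [454.5, 1.2, 85.1]
tcp_rot: [-3.141, -0.0, 1.641]
contact_force: [0.0, 0.7, -1.8]
opening: 0.317
clock: 33.97
eef_pos: [454.4, 2.5, 85.1]
tcp_rot: [-3.141, -0.0, 1.641]
contact_force: [-0.5, -0.2, -1.5]
opening: 0.316
```

View pics/w21a.png

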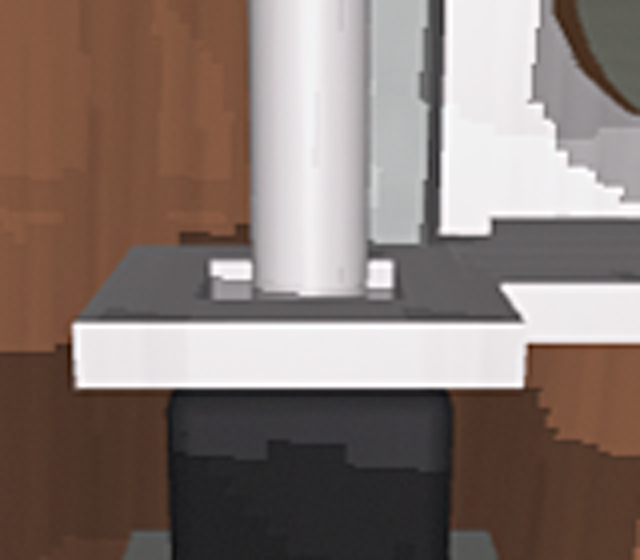

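```bash
python3 -m creep '[{"dp":[0.7,0,0],"angular":[0,0,0],"fingers":24},{"dp":[1.4,0,0],"angular":[0,0,0],"fingers":24}]';python3 -m creep '[{"dp":[0.5,0,0],"angular":[0,0,0],"fingers":24},{"dp":[1,0,0],"angular":[0,0,0],"fingers":24}]';python3 -m creep '[{"dp":[0.5,0,0],"angular":[0,0,0],"fingers":24},{"dp":[1,0,0],"angular":[0,0,0],"fingers":24}]'
```

```text
clock: 34.18
eef_pos: [454.3, 3.9, 85.1]
tcp_rot: [-3.141, -0.0, 1.641]
contact_force: [-0.5, -0.7, -2.4]
opening: 0.314
clock: 34.35
eef_pos: [454.3, 4.3, 85.2]
tcp_rot: [-3.141, 0.001, 1.642]
contact_force: [0.3, -10.1, -2.4]
opening: 0.314
clock: 34.52
eef_pos: [454.3, 4.3, 85.2]
tcp_rot: [-3.141, 0.003, 1.642]
contact_force: [1.0, -18.1, -2.1]
opening: 0.315
```

```bash
python3 -m creep '[{"dp":[-0.8,0,1],"angular":[0,0,0],"fingers":24},{"dp":[-0.8,0,2],"angular":[0,0,0],"fingers":24},{"dp":[-0.8,0,3],"angular":[0,0,0],"fingers":24}]';python3 -m creep '[{"dp":[0,0,0],"angular":[0,0,0],"fingers":24},{"dp":[0,0,0.5],"angular":[0,0,0],"fingers":24}]'
```

```text
clock: 34.77
eef_pos: [454.7, 4.3, 82.5]
tcp_rot: [3.141, 0.001, 1.641]
contact_force: [-0.0, -7.9, 2.2]
opening: 0.318
clock: 34.93
eef_pos: [454.8, 4.3, 82.0]
tcp_rot: [3.141, 0.001, 1.641]
contact_force: [0.0, -8.3, 2.7]
opening: 0.316
```

```bash
python3 -m creep '[{"dp":[0,0,0.7],"angular":[0,0,0],"fingers":24},{"dp":[0,0,0.7],"angular":[0,0,0],"fingers":30},{"dp":[0,0,0.7],"angular":[0,0,0],"fingers":36},{"dp":[0,0,0.7],"angular":[0,0,0],"fingers":48},{"dp":[0,0,0.7],"angular":[0,0,0],"fingers":52}]' 20;python3 - <<'E'
from h import *
im=optics.grab_frame('wrist');cv2.imwrite('pics/w22.png',im)
E
```

```text
clock: 35.35
eef_pos: [454.3, 5.3, 81.0]
tcp_rot: [-3.141, -0.0, 1.641]
contact_force: [-0.3, -0.3, -0.4]
opening: 0.607
```

View pics/w22.png

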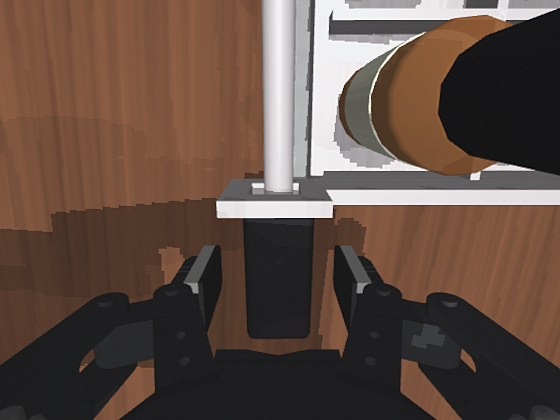

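```bash
python3 -m creep '[{"dp":[0,0,-20],"angular":[0,0,0],"fingers":52},{"dp":[0,0,-60],"angular":[0,0,0],"fingers":52},{"dp":[0,0,-100],"angular":[0,0,0],"fingers":52},{"dp":[0,0,-140],"angular":[0,0,0],"fingers":52},{"dp":[0,0,-180],"angular":[0,0,0],"fingers":52}]'; python3 d.py 449 352 265 3.19; python3 - <<'E'
from h import *
crop('scene',210,150,370,270,5,'sc23.png')
E
```

```text
clock: 35.82
eef_pos: [453.8, 5.2, 262.9]
tcp_rot: [-3.141, -0.0, 1.641]
contact_force: [1.2, -0.1, -0.6]
opening: 0.611
35.8167 [453.8   5.2 262.9] [-3.1406e+00 -4.0000e-04  1.6409e+00] F [ 1.2 -0.1 -0.6] op 52.2 q6 -0.06
[346.3  19.5  -2. ] [-4.0000e-04 -1.1000e-03 -1.5491e+00]
```

View pics/sc23.png

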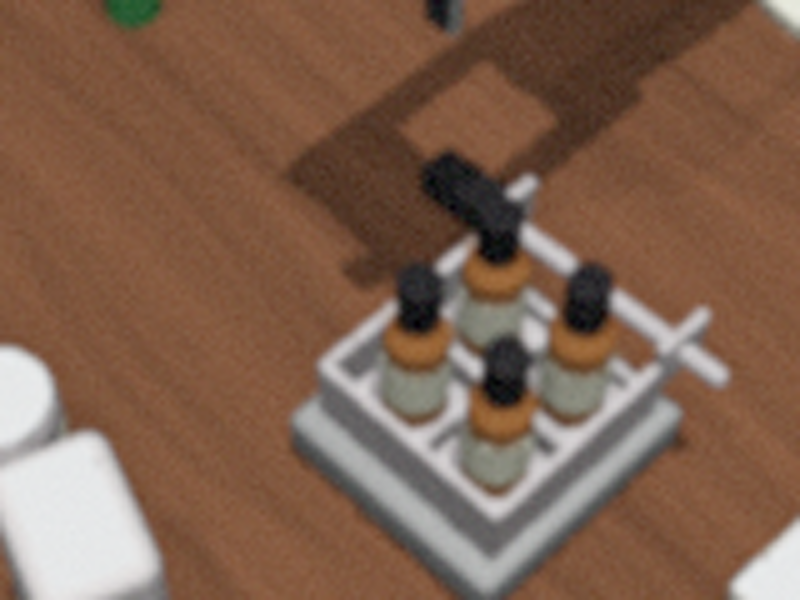

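```bash
python3 -m creep '[{"dp":[30,2,-10],"angular":[0,0,-0.12],"fingers":60},{"dp":[62,4,-10],"angular":[0,0,-0.24],"fingers":60},{"dp":[95,6,-10],"angular":[0,0,-0.36],"fingers":60},{"dp":[130,8,-10],"angular":[0,0,-0.48],"fingers":60},{"dp":[165,10,-10],"angular":[0,0,-0.6],"fingers":60}]' >/dev/null; python3 d.py 449 352 265 3.19
```

```text
36.2833 [452.5 171.9 271.2] [ 3.1415e+00 -6.0000e-04  2.2462e+00] F [ 0.3  0.9 -0. ] op 60.1 q6 -0.32
[142.7 109.9   6.3] [ 3.000e-04 -5.000e-04 -9.438e-01]
```

```bash
python3 -m creep '[{"dp":[28,22,0],"angular":[0,0,-0.12],"fingers":60},{"dp":[56,44,0],"angular":[0,0,-0.24],"fingers":60},{"dp":[84,66,0],"angular":[0,0,-0.36],"fingers":60},{"dp":[112,88,0],"angular":[0,0,-0.48],"fingers":60},{"dp":[140,107,0],"angular":[0,0,-0.6],"fingers":60}]' >/dev/null; python3 -m creep '[{"dp":[0,0,10],"angular":[0,0,-0.12],"fingers":60},{"dp":[0,0,20],"angular":[0,0,-0.24],"fingers":60},{"dp":[0,0,30],"angular":[0,0,-0.34],"fingers":60},{"dp":[0,0,40],"angular":[0,0,-0.34],"fingers":60},{"dp":[0,0,40],"angular":[0,0,-0.34],"fingers":60}]' >/dev/null;  python3 -m creep '[{"dp":[0,0,0],"angular":[0,0,0],"fingers":60},{"dp":[0,0,0],"angular":[0,0,0],"fingers":60}]' >/dev/null; python3 d.py 449 352 225 3.19; python3 - <<'E'
from h import *
import pickle
s=r.sense(); pickle.dump(s,open('s6.pkl','wb'))
im=optics.grab_frame('wrist');cv2.imwrite('pics/w24.png',im)
E
```

```text
37.2833 [450.  346.5 231.4] [ 3.1410e+00 -5.0000e-04 -3.1051e+00] F [ 0.  -0.2 -0.3] op 60.1 q6 -0.95
[0.8 5.5 6.4] [ 0.0006 -0.0005 -0.0119]
```

View pics/w24.png

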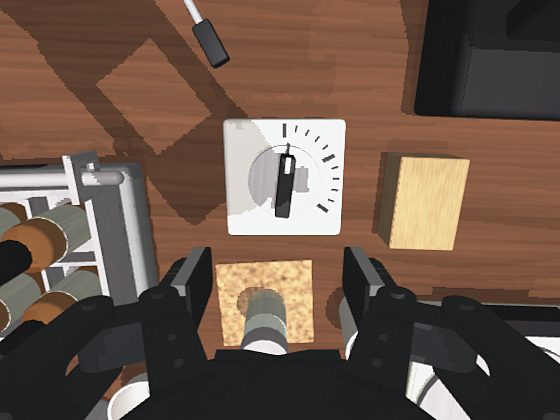

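```bash
python3 - <<'E'
import cv2
im=cv2.imread('pics/w24.png')
cv2.imwrite('pics/w24a.png',cv2.resize(im[112:242,218:353],None,fx=5,fy=5,interpolation=cv2.INTER_CUBIC))
E
```

```text
(no output)
```

View pics/w24a.png

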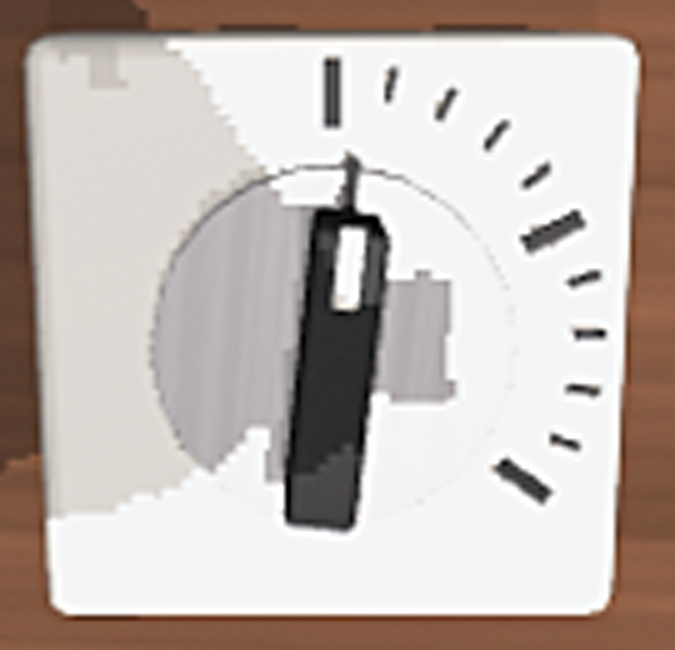

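```bash
python3 - <<'E'
from h import *
import pickle
s=pickle.load(open('s6.pkl','rb'))
g=lambda u,v,z:atz('wrist',218+u/5-.4,112+v/5-.4,z,s)
a=g(351,214,88);b=g(320,524,88);print('bar',a,b,(a+b)/2,np.linalg.norm(a-b),'angle of tail->ptr',np.arctan2(*(a-b)[[1,0]]))
C=np.array([g(u,v,50) for u,v in((28,38),(640,38),(612,615),(50,615))]);print(C,C.mean(0))
e=(C[0]+C[1])/2-(C[2]+C[3])/2; print('box -x dir angle',np.arctan2(e[1],e[0]))
t0a,t0b=g(333,60,50),g(333,126,50); t10a,t10b=g(548,497,50),g(500,465,50); t5a,t5b=g(582,215,50),g(526,243,50)
for p,q in((t0a,t0b),(t5a,t5b),(t10a,t10b)): print(p,q,'ang',np.arctan2(*(p-C.mean(0))[[1,0]]),np.arctan2(*(q-C.mean(0))[[1,0]]))
L=lambda p,q:np.cross(np.r_[p[:2],1],np.r_[q[:2],1])
x=np.cross(L(t0a,t0b),L(t10a,t10b));print('tick intersect',x/x[2])
E
```

```text
bar [418.6 353.3  88. ] [475.4 350.3  88. ] [447.  351.8  88. ] 56.87917017678787 angle of tail->ptr 3.0888247832579836
[[392.  291.4  50. ]
 [387.6 408.6  50. ]
 [505.4 413.6  50. ]
 [509.7 295.2  50. ]] [448.675 352.2    50.   ]
box -x dir angle -3.1042427276042215
[393.9 350.   50. ] [406.4 350.5  50. ] ang -3.1014499214831948 -3.1014014165795216
[421.8 400.3  50. ] [427.7 389.7  50. ] ang 2.0803186949345123 2.080776993311186
[479.9 398.1  50. ] [473.4 387.7  50. ] ang 0.9734260232545637 0.962437445993021
tick intersect [451.27179487 352.29487179   1.        ]
```

```bash
python3 d.py 448.2 352 120 3.089; python3 -m creep '[{"dp":[1,5,30],"angular":[0,0,0.05],"fingers":45},{"dp":[1,5,60],"angular":[0,0,0.089],"fingers":45},{"dp":[1,5,90],"angular":[0,0,0.089],"fingers":45},{"dp":[1,5,110],"angular":[0,0,0.089],"fingers":45},{"dp":[1,5,110],"angular":[0,0,0.089],"fingers":45}]' >/dev/null;  python3 -m creep '[{"dp":[0,0,0],"angular":[0,0,0],"fingers":45},{"dp":[0,0,0],"angular":[0,0,0],"fingers":45}]' >/dev/null; python3 d.py 448.2 352 65 3.089;python3 - <<'E'
from h import *
im=optics.grab_frame('wrist');cv2.imwrite('pics/w25.png',im)
E
```

```text
37.3333 [450.1 346.6 231.7] [ 3.1407 -0.     -3.1045] F [ 0.1 -0.2 -0.7] op 59.8 q6 -0.96
[  1.7   5.3 111.7] [ 0.0008 -0.0001  0.0897]
37.9167 [449.4 352.2 122.7] [3.1399e+00 9.0000e-04 3.0911e+00] F [-0.4 -0.3  0.2] op 45.1 q6 -0.86
[ 1.3 -0.4 57.7] [0.0017 0.0009 0.0021]
```

View pics/w25.png

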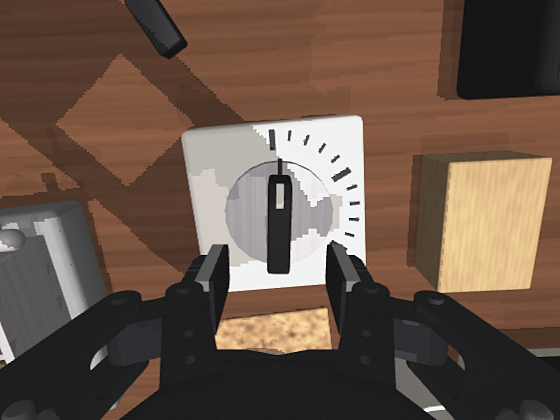

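```bash
python3 -m creep '[{"dp":[1,0,20],"angular":[0.001,0.001,0.002],"fingers":40},{"dp":[1,0,40],"angular":[0.001,0.001,0.002],"fingers":36},{"dp":[1,0,52],"angular":[0.001,0.001,0.002],"fingers":36},{"dp":[1,0,56],"angular":[0.001,0.001,0.002],"fingers":36},{"dp":[1,0,56],"angular":[0.001,0.001,0.002],"fingers":36}]' >/dev/null; python3 d.py 448.2 352 65 3.089; python3 -m creep '[{"dp":[0,0,0],"angular":[0,0,0],"fingers":20},{"dp":[0,0,0],"angular":[0,0,0],"fingers":10},{"dp":[0,0,0],"angular":[0,0,0],"fingers":10},{"dp":[0,0,0],"angular":[0,0,0],"fingers":10},{"dp":[0,0,0],"angular":[0,0,0],"fingers":10}]' 40; python3 d.py 448.2 352 65 3.089
```

```text
38.3833 [447.4 351.6  65. ] [-3.1405e+00 -2.2000e-03  3.0896e+00] F [ 0.9 -0.2 -0.5] op 36.0 q6 -0.86
[-0.8  0.5  0. ] [-0.0011 -0.0022  0.0006]
clock: 38.8
eef_pos: [448.2, 353.1, 66.4]
tcp_rot: [3.14, -0.0, 3.089]
contact_force: [-1.7, 5.0, 0.3]
opening: 0.156
38.8 [448.2 353.1  66.4] [ 3.1395e+00 -1.0000e-04  3.0893e+00] F [-1.7  5.   0.3] op 13.3 q6 -0.86
[-0.1 -1.1  1.4] [ 0.0021 -0.0001  0.0003]
```

```bash
python3 -m creep '[{"dp":[0,-0.8,0],"angular":[0,0,0.08],"fingers":10},{"dp":[0,-0.8,0],"angular":[0,0,0.18],"fingers":10},{"dp":[0,-0.8,0],"angular":[0,0,0.29],"fingers":10},{"dp":[0,-0.8,0],"angular":[0,0,0.4],"fingers":10},{"dp":[0,-0.8,0],"angular":[0,0,0.5],"fingers":10}]'
```

```text
clock: 39.22
eef_pos: [448.0, 352.9, 66.4]
tcp_rot: [3.139, -0.001, 2.584]
contact_force: [-2.2, 7.1, -1.4]
opening: 0.156
```

```bash
python3 d.py 448.2 352 66 3.089;  python3 -m creep '[{"dp":[0,0,0],"angular":[0,0,0.1],"fingers":10},{"dp":[0,0,0],"angular":[0,0,0.21],"fingers":10},{"dp":[0,0,0],"angular":[0,0,0.32],"fingers":10},{"dp":[0,0,0],"angular":[0,0,0.43],"fingers":10},{"dp":[0,0,0],"angular":[0,0,0.54],"fingers":10}]'; python3 d.py 448.2 352 66 0.79
```

```text
39.2167 [448.  352.9  66.4] [ 3.1391e+00 -1.5000e-03  2.5838e+00] F [-2.2  7.1 -1.4] op 13.3 q6 -0.35
[-0.6 -0.7  0.4] [ 0.0028 -0.0008 -0.5052]
clock: 39.63
eef_pos: [447.8, 352.8, 66.4]
tcp_rot: [3.141, -0.003, 2.044]
contact_force: [-3.5, 6.8, 0.3]
opening: 0.158
39.6333 [447.8 352.8  66.4] [ 3.1407e+00 -2.6000e-03  2.0439e+00] F [-3.5  6.8  0.3] op 13.5 q6 0.19
[-0.9 -0.   0.4] [-8.0000e-04 -2.8000e-03  1.2539e+00]
```

```bash
 python3 -m creep '[{"dp":[0.5,0,0],"angular":[0,0,0.1],"fingers":10},{"dp":[0.5,0,0],"angular":[0,0,0.21],"fingers":10},{"dp":[0.5,0,0],"angular":[0,0,0.32],"fingers":10},{"dp":[0.5,0,0],"angular":[0,0,0.43],"fingers":10},{"dp":[0.5,0,0],"angular":[0,0,0.54],"fingers":10}]'; python3 -m creep '[{"dp":[0,0,0],"angular":[0,0,0.1],"fingers":10},{"dp":[0,0,0],"angular":[0,0,0.21],"fingers":10},{"dp":[0,0,0],"angular":[0,0,0.32],"fingers":10},{"dp":[0,0,0],"angular":[0,0,0.43],"fingers":10},{"dp":[0,0,0],"angular":[0,0,0.53],"fingers":10}]'; python3 d.py 448.2 352 66 0.79
```

```text
clock: 40.05
eef_pos: [447.6, 352.8, 66.4]
tcp_rot: [-3.141, -0.002, 1.504]
contact_force: [-3.3, 5.2, 0.9]
opening: 0.154
clock: 40.47
eef_pos: [447.4, 353.0, 66.4]
tcp_rot: [-3.14, -0.002, 0.974]
contact_force: [-4.3, 5.8, 1.3]
opening: 0.153
40.4667 [447.4 353.   66.4] [-3.1397e+00 -1.5000e-03  9.7370e-01] F [-4.3  5.8  1.3] op 13.1 q6 1.26
[-0.4  1.2  0.4] [-0.002  -0.0013  0.1837]
```

```bash
 python3 -m creep '[{"dp":[0,0,0],"angular":[0,0,0.09],"fingers":10},{"dp":[0,0,0],"angular":[0,0,0.18],"fingers":10},{"dp":[0,0,0],"angular":[0,0,0.19],"fingers":10},{"dp":[0,0,0],"angular":[0,0,0.19],"fingers":10}]'; python3 d.py 448.2 352 66 0.79;python3 - <<'E'
from h import *
import pickle
s=r.sense(); pickle.dump(s,open('s7.pkl','wb'))
im=optics.grab_frame('wrist');cv2.imwrite('pics/w26.png',im)
E
```

```text
clock: 40.8
eef_pos: [447.4, 353.0, 66.4]
tcp_rot: [-3.139, -0.001, 0.788]
contact_force: [-3.9, 6.8, 0.3]
opening: 0.153
40.8 [447.4 353.   66.4] [-3.1393e+00 -1.2000e-03  7.8780e-01] F [-3.9  6.8  0.3] op 13.1 q6 1.44
[-0.1  1.3  0.4] [-0.0023 -0.0012 -0.0022]
```

View pics/w26.png

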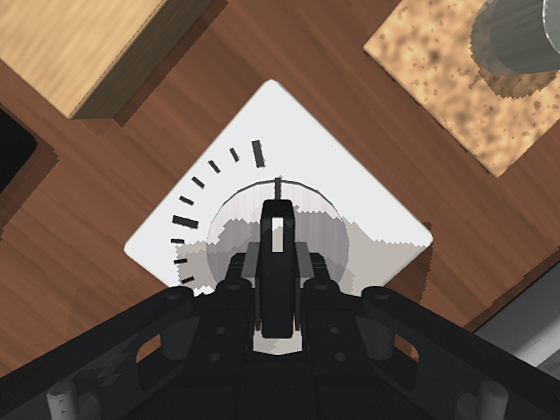

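```bash
 python3 -m creep '[{"dp":[0,0,0],"angular":[0,0,-0.1],"fingers":10},{"dp":[0,0,0],"angular":[0,0,-0.21],"fingers":10},{"dp":[0,0,0],"angular":[0,0,-0.32],"fingers":10},{"dp":[0,0,0],"angular":[0,0,-0.43],"fingers":10},{"dp":[0,0,0],"angular":[0,0,-0.54],"fingers":10}]'; python3 -m creep '[{"dp":[0,0,0],"angular":[0,0,-0.1],"fingers":10},{"dp":[0,0,0],"angular":[0,0,-0.21],"fingers":10},{"dp":[0,0,0],"angular":[0,0,-0.32],"fingers":10},{"dp":[0,0,0],"angular":[0,0,-0.43],"fingers":10},{"dp":[0,0,0],"angular":[0,0,-0.54],"fingers":10}]'; python3 d.py 448.2 352 66 2.299
```

```text
clock: 41.27
eef_pos: [447.5, 352.9, 66.4]
tcp_rot: [-3.14, -0.002, 1.335]
contact_force: [-2.4, 5.2, 1.4]
opening: 0.157
clock: 41.68
eef_pos: [447.7, 352.8, 66.4]
tcp_rot: [3.141, -0.002, 1.875]
contact_force: [-1.6, 5.4, 0.1]
opening: 0.153
41.6833 [447.7 352.8  66.4] [ 3.1412e+00 -2.1000e-03  1.8746e+00] F [-1.6  5.4  0.1] op 13.1 q6 0.36
[-0.9  0.2  0.4] [ 0.0009 -0.002  -0.4244]
```

```bash
 python3 -m creep '[{"dp":[0,0,0],"angular":[0,0,-0.1],"fingers":10},{"dp":[0,0,0],"angular":[0,0,-0.2],"fingers":10},{"dp":[0,0,0],"angular":[0,0,-0.3],"fingers":10},{"dp":[0,0,0],"angular":[0,0,-0.38],"fingers":10},{"dp":[0,0,0],"angular":[0,0,-0.42],"fingers":10}]'; python3 -m creep '[{"dp":[0,0,0],"angular":[0,0,0],"fingers":10},{"dp":[0,0,0],"angular":[0,0,0],"fingers":10},{"dp":[0,0,0],"angular":[0,0,0],"fingers":10}]'; python3 d.py 448.2 352 66 2.299;python3 - <<'E'
from h import *
import pickle
s=r.sense(); pickle.dump(s,open('s8.pkl','wb'))
im=optics.grab_frame('wrist');cv2.imwrite('pics/w27.png',im)
E
```

```text
clock: 42.1
eef_pos: [447.9, 352.8, 66.4]
tcp_rot: [3.14, -0.002, 2.294]
contact_force: [-1.4, 5.6, 0.8]
opening: 0.15
clock: 42.35
eef_pos: [447.9, 352.8, 66.4]
tcp_rot: [3.14, -0.002, 2.29]
contact_force: [-0.9, 5.1, -1.2]
opening: 0.153
42.35 [447.9 352.8  66.4] [ 3.1402e+00 -1.6000e-03  2.2895e+00] F [-0.9  5.1 -1.2] op 13.0 q6 -0.06
[-0.8 -0.3  0.4] [ 0.0014 -0.0016 -0.0095]
```

View pics/w27.png

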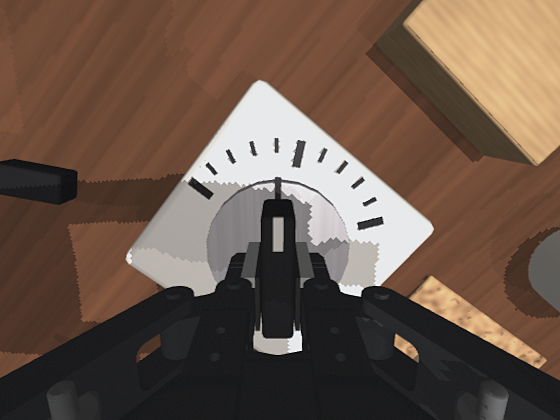

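```bash
python3 - <<'E'
from h import *
import pickle
s=pickle.load(open('s8.pkl','rb'))
im=cv2.imread('pics/w27.png')
cv2.imwrite('pics/w27a.png',cv2.resize(im[130:220,185:325],None,fx=5.5,fy=5.5,interpolation=cv2.INTER_CUBIC))
c=np.array([447.9,352.8])
for k in range(0,11):
    a=3.179-.22*k; print(k,proj('wrist',[[*(c+50*np.array([np.cos(a),np.sin(a)])),50]],s).round(1)[0],end=' ')
E
```

```text
0 [198.3 183.9] 1 [213.2 168.5] 2 [231.8 156.5] 3 [253.1 148.9] 4 [275.7 146.2] 5 [298.4 148.5] 6 [319.8 155.7] 7 [338.6 167.3] 8 [353.9 182.5] 9 [364.9 200.3] 10 [371.3 219.7]
```

View pics/w27a.png

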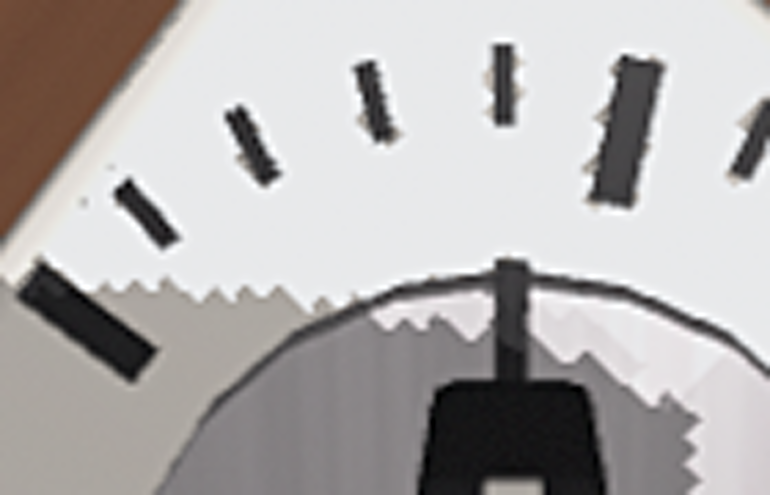

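```bash
 python3 -m creep '[{"dp":[0,0,0],"angular":[0,0,-0.011],"fingers":10},{"dp":[0,0,0],"angular":[0,0,-0.011],"fingers":10},{"dp":[0,0,0],"angular":[0,0,-0.011],"fingers":10}]'; python3 -m creep '[{"dp":[0,0,0],"angular":[0,0,0],"fingers":20},{"dp":[0,0,0],"angular":[0,0,0],"fingers":40},{"dp":[0,0,0],"angular":[0,0,0],"fingers":40},{"dp":[0,0,-20],"angular":[0,0,0],"fingers":40},{"dp":[0,0,-60],"angular":[0,0,0],"fingers":40}]'; python3 -m creep '[{"dp":[0,0,-40],"angular":[0,0,0],"fingers":60},{"dp":[0,0,-80],"angular":[0,0,0],"fingers":60},{"dp":[0,0,-80],"angular":[0,0,0],"fingers":60},{"dp":[0,0,-80],"angular":[0,0,0],"fingers":60}]';python3 - <<'E'
from h import *
import pickle
s=r.sense(); pickle.dump(s,open('s9.pkl','wb'))
im=optics.grab_frame('wrist');cv2.imwrite('pics/w28.png',im)
cv2.imwrite('pics/w28a.png',cv2.resize(im[90:260,190:370],None,fx=4.2,fy=3.5,interpolation=cv2.INTER_CUBIC))
cv2.imwrite('pics/top9.png',optics.grab_frame('top'))
E
```

```text
clock: 42.65
eef_pos: [447.9, 352.9, 66.4]
tcp_rot: [3.14, -0.002, 2.3]
contact_force: [-1.8, 5.1, -0.8]
opening: 0.152
clock: 43.07
eef_pos: [444.7, 349.1, 121.9]
tcp_rot: [-3.132, -0.001, 2.301]
contact_force: [0.4, 0.9, 0.1]
opening: 0.467
clock: 43.4
eef_pos: [448.8, 352.2, 208.0]
tcp_rot: [3.138, -0.0, 2.301]
contact_force: [-0.5, -0.2, -0.3]
opening: 0.7
```

View pics/w28.png

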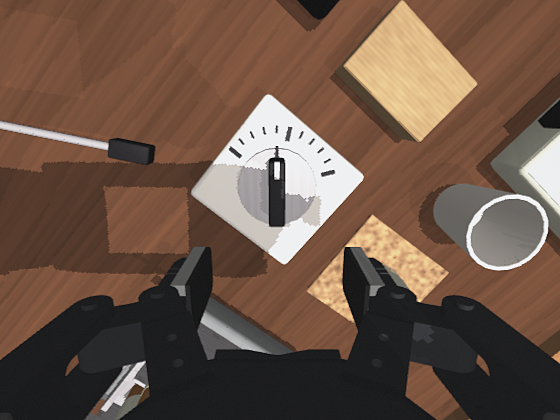

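View pics/top9.png

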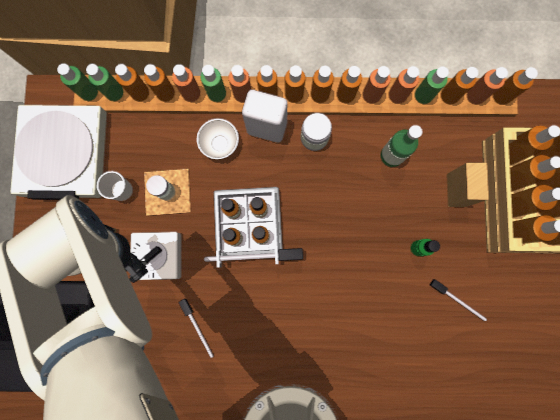

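View pics/w28a.png

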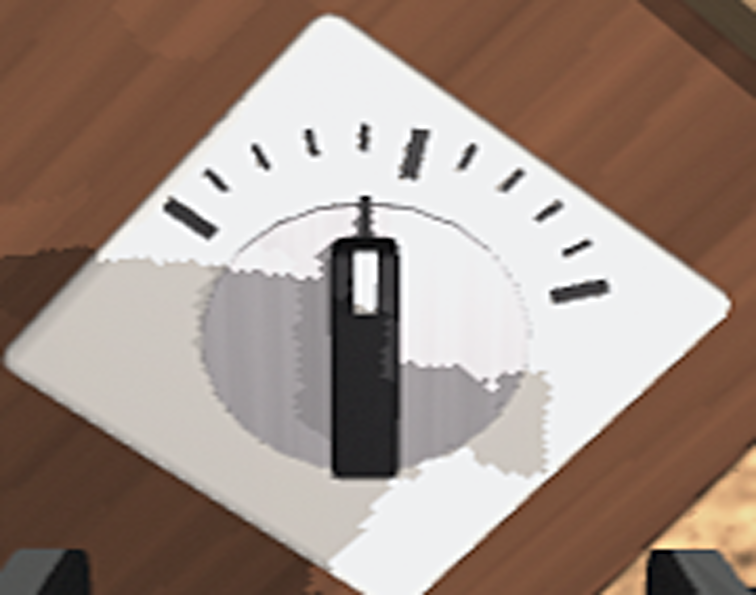

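```bash
python3 - <<'E'
import cv2
im=cv2.imread('pics/top9.png')
cv2.imwrite('pics/top9a.png',cv2.resize(im[175:275,195:315],None,fx=6,fy=6,interpolation=cv2.INTER_CUBIC))
cv2.imwrite('pics/top9b.png',cv2.resize(im[160:225,135:200],None,fx=7,fy=7,interpolation=cv2.INTER_CUBIC))
E
```

```text
(no output)
```

View pics/top9a.png

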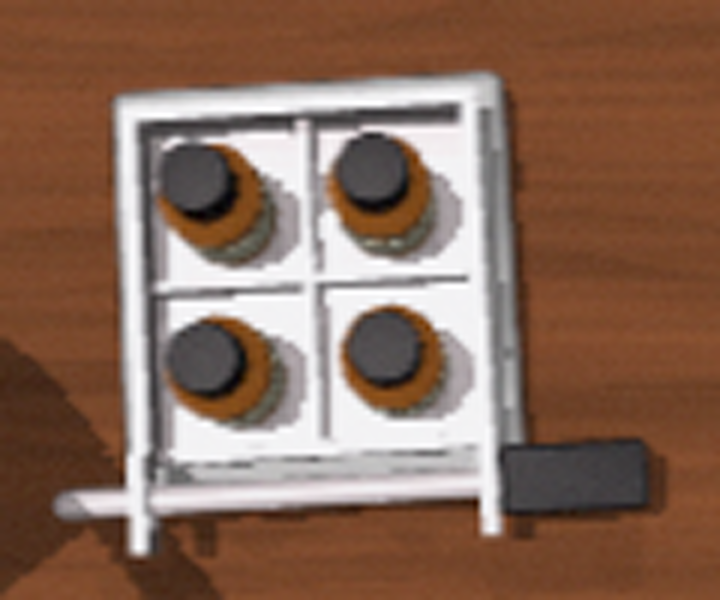

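View pics/top9b.png

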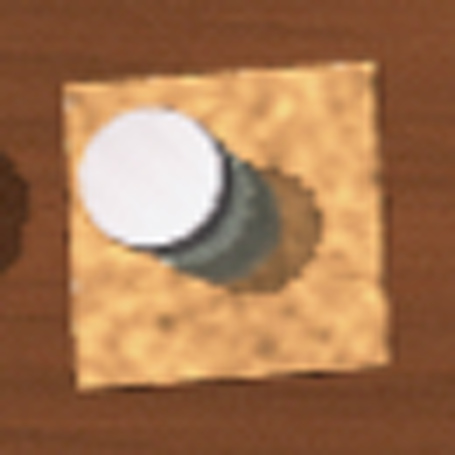

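```bash
python3 -c "
from rig import r
s=r.sense(); print(s['clock'],s['contact_force'].round(1)); print(r.sign_off())"
```

```text
43.5 [-0.   0.5 -0.8]
the job is handed in; nothing more can be done
None
```

The job is done in the order asked and handed in at 43.5 s on the robot's clock. I got no verdict back.

- **Jar:** it stands on the cork mat, near the middle.
- **Bottles:** all four amber samplers stand upright in the tray, one to a cell. The green look-alike was left alone.
- **Keeper bar:** the long bar got knocked aside during the run, so I measured it again before gripping it. I pushed it through both eyes until the handle pressed on the near lug with about 18 N, eased off, and let go. In the last top view the tip stands past the far lug. The handle sits close against the near one, but a gap of a few millimetres would not show at that resolution.
- **Timer:** I turned the knob to about 2.39 rad, and the picture showed it past the 10 mark. I then turned it back to 4. After I let go, the pointer lines up with the 4-minute tick to about 0.01 rad.
- **Other goods:** the last top view shows the bowl, tin, tall bottle, carton, coffee bag, cup, card box and the short bars where they were at the start, judged by eye.

**Checks that disagreed:**
- The wrist and top cameras differed by about 2 mm and 0.008 rad on the shaker's pose. I settled this by looking at the rod inside the near eye and correcting its line slightly.
- The highest reading was a brief 34 N while setting down the third bottle, felt through the bottle in the fingers. It stayed under both limits.

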